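# Gauge the brake-lathe collars and pull the rejects

### The arm

A 6-joint arm with a two-finger parallel gripper is mounted at the origin on the work surface. World frame = base frame: x ahead of the robot, y to its left, z up, the work surface at z = 0. Lengths are in m, angles in degrees, forces in N, time in s.
With the tool pointing down it reaches from about 0.4 to 0.825 m from the base axis. Payload 7 kg.
Tool frame: the origin (TCP) lies on the centre line of the jaws, within the pads' length; the fingertips stand 19 mm ahead of it and the grasp point (between the pads) is the TCP; z points along the fingers, y is the line along which they close (so a half turn about z gives the same grasp; the last joint's range is limited). The gripper opens to 88 mm and grips with 3 to 60 N. Pads are 19 mm wide; open, the fingers measure 130 mm over their backs; the gripper's body (78 mm by 193 mm) begins 47 mm behind the grasp point.
Start: joints at [92.882, 20.546, 0.682, 0, -70.136, -16.507], TCP at [0.159, 0.656, 0.246] pointing down, gripper open.
Joint ranges: [-176.03, 176.03], [-82.01, 121.73], [-58.28, 71.71], [-173.87, 95.51], [-174.79, -0.11], [-173.66, 173.66]. Speed limits (degrees/s): [136.94, 136.94, 172.46, 180, 180, 180].

### API

Orientations are given as [roll, pitch, yaw] about the fixed x, y, z axes, in that order (R = Rz(yaw) Ry(pitch) Rx(roll)).
In Python, from plant import get_state, capture, close_job gives the robot as it stands.
- The arm moves only by the tool apply_moves, never from a script. Its argument "targets" is a list of rows, each a list of 7 numbers: the opening, from 0 (shut) to 1 (fully open), then the shift along the tool's x, y, z normalised to -1 to 1, where 1 is 1000 mm, then the turn, a rotation vector about the tool's x, y, z normalised to -1 to 1, where 1 is 90 degrees. In form: [[claw, tx, ty, tz, ax, ay, az], ...]. A call has 1 to 20 rows; each row shifts and turns the commanded pose from where the row before left it, along the tool's axes as they then stand; what a row does not reach is not made up. A row lasts 1/12 s, in which the tool goes at most 41.7 mm and 7.16 degrees, less where a joint would pass 70% of its speed; a pose out of reach is approached as far as the arm can. A call with a number of a shift or a turn outside -1 to 1 is refused whole. A call with a gripper value outside its range is refused whole. The fingers move at their own pace and stop on an object; "newtons" is the grip in N (left out, the last holds). Time passes only in rows, so rows that do not move let the fingers close. It gives the time, the measured TCP pose, the force, the opening and the grip force at its end, in the units of the state.
- get_state(): the state, without advancing time (a new reading comes with each control period).
- capture(name): name is "scene" or "side" or "wrist"; returns a dict with "frame" (480x640x3 uint8, red, green, blue), "range_z" (480x640 float32, m along the optical axis (not along the pixel's ray), 0 where there is no reading), "camera_matrix" (3x3 intrinsics, pixels), "T" (4x4, takes a point from camera to world coordinates). Camera axes: x right, y down, z forward; pixel columns grow to the right and rows downward; lengths in m; the calibration is good to about 2 mm. A picture is of the moment at which its call begins.
- close_job(): hands the job in; it is judged then, once.
The state is a dict: "time_s": time; "joints": joint angles; "qd": joint speeds; "joint_torque": joint torques, N m; "tcp_pos": TCP position; "eef_rot": TCP orientation; "contact_force": force on the tool from outside, world axes, zero at the start; "moment": the same for the moment, N m; "gripper_width": finger opening in m; "gripper_force": force on a finger pad.
Only numpy, scipy, OpenCV 4.12 (cv2) and the standard library are available. Lean on these libraries where they do the work, as an engineer would, in place of code of your own. Each camera call takes 0.05 s, during which the arm holds its last target. There are 200 camera calls.

### The job

Take the pin gauge from its holder and try it in each of the three collars on the sloping rack, working from left to right as seen from the robot: run it gently down the bore until it stops, without forcing it. Leave every collar that lets the gauge go right down in its nest, put any collar in which it stops short into the black tray, lying flat with its bore upright beside the scrap ring, and stand the gauge back in its holder; do not shift the scrap ring or the can, bell and cone standing about.

Things in the scene. Friction and masses are not known exactly. Their poses are not given: they have to be found in the camera images.
- rack: Red steel rack fixed to the bench, footprint 130 (x) by 262 mm (y), its plate sloping 30 degrees, falling towards the robot. Origin: centre of footprint on the bench; x uphill, y to the robot's left. Slope normal in this frame: (-0.5, 0, 0.866). Nests 82 mm apart; two stop pins per nest, 8 mm thick, 10 mm high, touch the collar's downhill side, 15 mm either side of its centre line.
- lamp_shade (a point): Centre of the lower rim of a black lamp shade fixed beside the rack's left end (50 mm uphill and 170 mm left of the rack's origin, 180 mm above the bench): 68 mm wide, 75 mm high; its thin neck rises behind it. Keep the arm and what it carries clear of it.
- nest_left (a point): Point on the slope under the centre of the left collar as seen from the robot; 62 mm above the bench. Its axes are those of the rack, not of the slope.
- nest_middle (a point): Point on the slope under the centre of the middle collar as seen from the robot; 62 mm above the bench. Its axes are those of the rack, not of the slope.
- nest_right (a point): Point on the slope under the centre of the right collar as seen from the robot; 62 mm above the bench. Its axes are those of the rack, not of the slope.
- collar_a: Steel collar, 44 mm outside, 32 mm high, 0.18 to 0.35 kg, in one of the nests, axis square to the slope. Bore 23.5 mm wide at the mouth: in a good collar right through, in a reject only to 12 mm deep, then 17 mm. Not marked, and the places change: find out with the gauge. Origin: centre of its underside; z along the bore, out of the mouth.
- collar_b: Steel collar, 44 mm outside, 32 mm high, 0.18 to 0.35 kg, in one of the nests, axis square to the slope. Bore 23.5 mm wide at the mouth: in a good collar right through, in a reject only to 12 mm deep, then 17 mm. Not marked, and the places change: find out with the gauge. Origin: centre of its underside; z along the bore, out of the mouth.
- collar_c: Steel collar, 44 mm outside, 32 mm high, 0.18 to 0.35 kg, in one of the nests, axis square to the slope. Bore 23.5 mm wide at the mouth: in a good collar right through, in a reject only to 12 mm deep, then 17 mm. Not marked, and the places change: find out with the gauge. Origin: centre of its underside; z along the bore, out of the mouth.
- collar_a_mouth (a point): Centre of the mouth of this collar's bore, 32 mm from its underside; axes as the collar, z out of the bore.
- collar_b_mouth (a point): Centre of the mouth of this collar's bore, 32 mm from its underside; axes as the collar, z out of the bore.
- collar_c_mouth (a point): Centre of the mouth of this collar's bore, 32 mm from its underside; axes as the collar, z out of the bore.
- gauge: Steel pin gauge, 0.17 to 0.29 kg: round pin 20 mm thick, 48 mm long, tip slightly chamfered, under a square handle 24 by 24 mm, 60 mm long. In a good collar it goes 32 mm deep, down to the rack; in a reject it stops at 12 mm. Starts upright in the holder. Origin: centre of the flat tip; z up the pin (handle from z = 48 to 108 mm), x and y square to the handle's flats.
- gauge_grip (a point): Point on the gauge's axis in the handle, 82 mm from the tip: a good height to grip.
- holder: Dark steel block 75 by 75 by 40 mm fixed to the bench, at the robot's left or right, with an upright round hole, 24 mm wide and 30 mm deep with a small chamfer, in the middle of its top. Origin: centre of its underside; the hole's floor is 10 mm above it.
- tray: Black open plastic tray fixed to the bench on the side opposite to the holder, 170 mm (x) by 120 mm (y), 26 mm high, walls and floor 4 mm thick. Origin: centre of its underside. A scrap ring lies in its -x half (nearer the robot); the +x half is free.
- scrap: Dark steel scrap ring, 40 mm outside, 12 mm high, lying flat in the tray. Origin: centre of its underside. Leave it.
- can: Aluminium can, 56 mm wide, 160 mm tall, standing on the bench. Origin: centre of its base. Leave it.
- bell: Steel bell-shaped adapter, 90 mm wide at the base, 62 mm tall. Origin: centre of its base. Leave it.
- cone: Steel cone adapter, 60 mm wide at the base, 48 mm tall, standing between robot and rack. Origin: centre of its base. Leave it.
Not all that is in view belongs to the job. Of the things that look like the gauge, the largest one is meant.

How it is judged:
By the outcome, as a careful person would: the job done as asked, in the order asked, and still so for the second after the job is handed in, with the robot touching nothing.
It also fails if it takes over 72 s, if anything falls off the work surface, if the arm or the gripper's body presses on something with over 40 N, if the wrist force passes 120 N, or if a joint passes its speed limit or range.

## Working session

There is one attempt and no reset: what is moved stays moved. The work goes in short steps, Python scripts to look and compute and a tool call to move; the robot and the scene stay as the last step left them, time stands still between calls to the robot, and variables do not carry over. Pictures are saved under pics/ and viewed, at most 10 in all, crops included, and the job is handed in when it is done.

Besides the shell and the picture viewer there is one more tool, called after "Emit:" in YAML: its name, and indented under it one key for each argument. apply_moves: Moves the arm, as the interface text tells. Scaled input: -1 to 1 covers 1000 mm each way for a shift and 90 degrees each way for a turn. Its arguments: {"type":"object","properties":{"targets":{"type":"array","items":{"type":"array","items":{"type":"number"}}},"newtons":{"type":"number"}},"required":["targets"]}

```bash
ls; mkdir -p pics; cat > h.py <<'E'
import numpy as np, cv2
from plant import get_state, capture, close_job
from scipy.spatial.transform import Rotation as R
def snap(n,f):
    c=capture(n); cv2.imwrite(f'pics/{f}.png',c['frame'][:,:,::-1]); np.savez(f'pics/{f}.npz',**c); return c
def load(f): return dict(np.load(f'pics/{f}.npz'))
def px(c,u,v,r=1):
    z=c['range_z'][v-r:v+r+1,u-r:u+r+1]; z=np.median(z[z>0]) if (z>0).any() else 0
    K=c['camera_matrix']; return (c['T']@[(u-K[0,2])/K[0,0]*z,(v-K[1,2])/K[1,1]*z,z,1])[:3]
def cloud(c):
    K=c['camera_matrix'];z=c['range_z'];v,u=np.mgrid[:480,:640]
    P=np.stack([(u-K[0,2])/K[0,0]*z,(v-K[1,2])/K[1,1]*z,z,np.ones_like(z)],-1)@c['T'].T
    P=P[...,:3];P[z<=0]=np.nan;return P
def proj(c,p):
    q=np.linalg.inv(c['T'])@np.append(p,1);q=c['camera_matrix']@q[:3];return q[:2]/q[2]
def pose():
    s=get_state();return np.array(s['tcp_pos']),R.from_euler('xyz',s['eef_rot'],degrees=True),s
def togo(p,rot):
    t,r,s=pose(); d=r.inv().apply(np.array(p)-t); w=(r.inv()*rot).as_rotvec(degrees=True)
    print('shift mm',np.round(d*1000,1),'turn deg',np.round(w,2),'n',np.round(d,4),np.round(w/90,4))
E
python3 - <<'E'
from h import *
for n in('scene','side'):
    c=snap(n,n); print(n,c['T'].round(3).tolist(),c['camera_matrix'][0,0])
print(get_state())
E
```

```text
pics
scene [[-0.853, 0.391, -0.345, 0.922], [0.522, 0.648, -0.555, 0.67], [0.006, -0.654, -0.756, 0.984], [0.0, 0.0, 0.0, 1.0]] 538.5662692540448
side [[0.843, -0.289, 0.454, 0.145], [-0.538, -0.437, 0.721, -0.605], [-0.01, -0.852, -0.524, 0.598], [0.0, 0.0, 0.0, 1.0]] 441.68761675468176
{'time_s': 0.1, 'joints': array([ 9.28831336e+01,  2.05866635e+01,  6.38548862e-01, -1.57601728e-02,
       -7.01367225e+01, -1.65076239e+01]), 'qd': array([-0.07723436, -0.1882766 ,  0.15225837,  0.16838159, -0.02463657,
       -0.02460288]), 'joint_torque': array([-9.26468019e-04, -5.84162450e+01,  2.93751365e+01,  7.01555058e+00,
        1.02144544e-02, -5.18152433e-05]), 'tcp_pos': array([0.15893249, 0.65559612, 0.24472651]), 'eef_rot': array([ 1.79914450e+02, -9.90207950e-03, -1.36298487e+01]), 'contact_force': array([-0.89295399,  0.04087902,  1.08469573]), 'moment': array([-0.00795699, -0.02457323, -0.0077544 ]), 'gripper_force': 0.0, 'gripper_width': 0.08771329064920162}
```

View pics/scene.png

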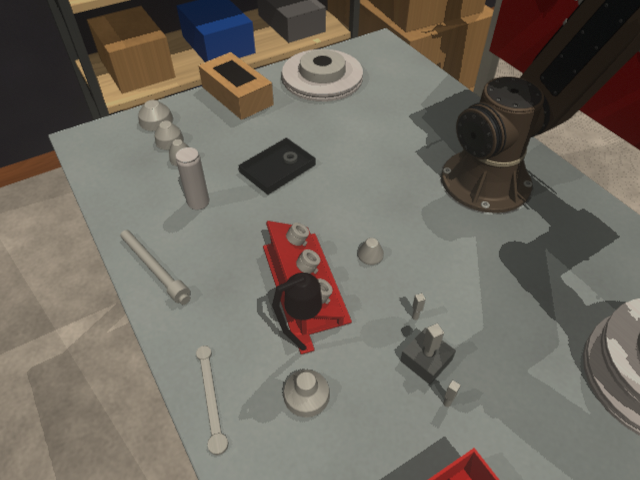

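View pics/side.png

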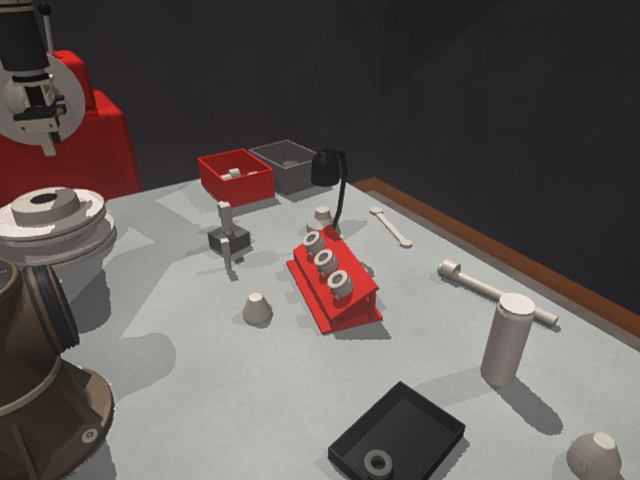

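The scene view shows three gauge-like pins: (434,338) standing in the dark holder, and smaller ones at (419,304) and (453,391). By the description I take the one in the holder. The collars are at (299,233), (309,260) and (323,290). The lamp shade is at (303,296), the tray at (277,165), the scrap ring at (290,157), the can at (193,178), the cone at (371,249) and the bell at (306,392).

```bash
python3 - <<'E'
from h import *
c=load('scene');P=cloud(c)
for n,u,v in [('gauge',434,329),('pin2',419,296),('pin3',454,385),('holdercorner',402,354),('h2',428,378),('h3',454,352),('can',189,155),('cone',372,241),('bell',306,378),('scrap',290,152),('bench',400,200),('lamp',303,285)]: print(n,px(c,u,v).round(3))
im=cv2.resize(c['frame'][280:410,380:480][:,:,::-1],None,fx=4,fy=4,interpolation=cv2.INTER_CUBIC)
im2=cv2.resize(c['frame'][210:340,250:350][:,:,::-1],None,fx=4,fy=4,interpolation=cv2.INTER_CUBIC)
cv2.imwrite('pics/crop1.png',np.hstack([im,im2]))
s=load('side');Q=cloud(s)
# red rack from both
for nm,cc,X in(('scene',c,P),('side',s,Q)):
    f=cc['frame'].astype(int);m=(f[...,0]>90)&(f[...,1]<60)&(f[...,2]<60)&(X[...,2]>.004)&(X[...,2]<.2)&(X[...,0]>.4)&(X[...,0]<.8)&(abs(X[...,1])<.3)
    p=X[m]; print(nm,m.sum(),p.min(0),p.max(0))
    # slope plane
    b=p;n=None
    rng=np.random.default_rng(0);best=0
    for _ in range(500):
        a=b[rng.choice(len(b),3)];k=np.cross(a[1]-a[0],a[2]-a[0]);L=np.linalg.norm(k)
        if L<1e-6: continue
        k/=L;k*=np.sign(k[2])
        if not .8<k[2]<.93: continue
        i=abs((b-a[0])@k)<.003
        if i.sum()>best: best=i.sum();n=k;inl=i
    q=b[inl];ctr=q.mean(0);_,_,V=np.linalg.svd(q-ctr,full_matrices=False);n=V[2]*np.sign(V[2,2]);print('plane',best,ctr,n,'yaw',np.degrees(np.arctan2(-n[1],-n[0])))
    print(n@ctr)
    d=(X-ctr)@n
    # collar top faces at 32 mm above plane
    m2=(abs(d-.032)<.003)&(np.linalg.norm(X-ctr,axis=-1)<.16)&(X[...,2]>.05)
    k,l,st,ce=cv2.connectedComponentsWithStats(m2.astype(np.uint8))
    for i in range(1,k):
        if st[i,4]>40:
            y=X[l==i]; print('blob',st[i,4],ce[i].round(),y.mean(0).round(4),y.min(0).round(3),y.max(0).round(3))
E
```

```text
gauge [0.468 0.332 0.117]
pin2 [0.424 0.24  0.077]
pin3 [0.49  0.426 0.076]
holdercorner [0.512 0.309 0.028]
h2 [0.496 0.373 0.019]
h3 [0.426 0.362 0.038]
can [ 0.682 -0.311  0.161]
cone [0.405 0.05  0.047]
bell [0.707 0.268 0.059]
scrap [ 0.396 -0.355  0.013]
bench [ 0.238 -0.059 -0.001]
lamp [0.673 0.206 0.254]
scene 3033 [ 0.4894213  -0.09724083  0.00401446] [0.67873733 0.22991064 0.18617686]
plane 1534 [0.58358104 0.03142564 0.06444818] [-0.47951633  0.11497854  0.86996783] yaw -13.48382717422546
-0.22015552142971964
blob 135 [300. 230.] [ 0.5467 -0.0332  0.089 ] [ 0.527 -0.056  0.077] [ 0.565 -0.011  0.1  ]
blob 161 [311. 257.] [0.5662 0.0473 0.0892] [0.545 0.024 0.075] [0.586 0.069 0.101]
blob 116 [326. 288.] [0.5786 0.1282 0.0852] [0.564 0.105 0.077] [0.598 0.148 0.095]
side 3773 [ 0.4875628  -0.10271109  0.00415008] [0.6568826  0.17744136 0.09004774]
plane 2245 [0.57158585 0.00570896 0.06172822] [-0.48861123  0.11549635  0.86482349] yaw -13.299284063001283
-0.2252398876200502
blob 139 [311. 239.] [0.5826 0.1216 0.0891] [0.564 0.101 0.078] [0.601 0.144 0.1  ]
blob 170 [323. 258.] [0.5636 0.042  0.089 ] [0.545 0.02  0.076] [0.583 0.065 0.1  ]
blob 204 [337. 279.] [ 0.5447 -0.0374  0.0892] [ 0.526 -0.058  0.077] [ 0.564 -0.015  0.1  ]
```

View pics/crop1.png

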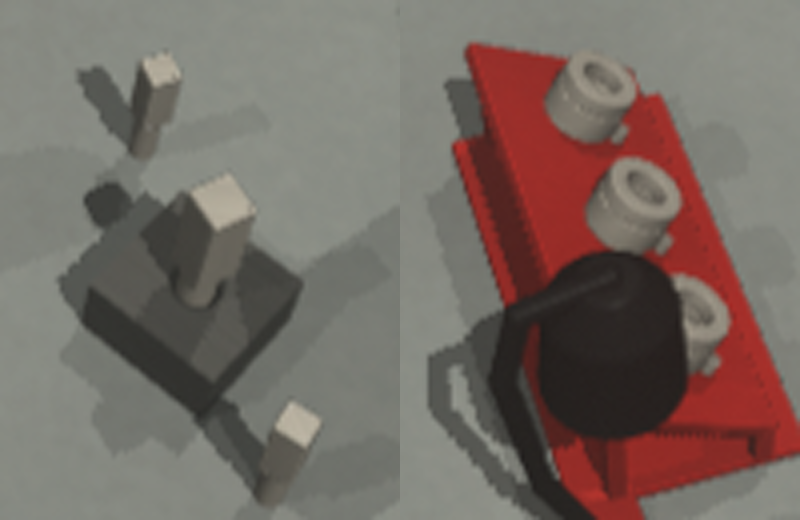

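The crop confirms the choice: the pin standing in the holder is clearly the largest of the three. Its top measures z = 117 mm, against 118 expected. I'll go above it next.

Emit:
apply_moves:
  targets:
    - [1, 0.0314, 0.0202, 0, 0, 0, 0]
    - [1, 0.0314, 0.0202, 0, 0, 0, 0]
    - [1, 0.0314, 0.0202, 0, 0, 0, 0]
    - [1, 0.0314, 0.0202, 0, 0, 0, 0]
    - [1, 0.0314, 0.0202, 0, 0, 0, 0]
    - [1, 0.0314, 0.0202, 0, 0, 0, 0]
    - [1, 0.0314, 0.0202, 0, 0, 0, 0]
    - [1, 0.0314, 0.0202, 0, 0, 0, 0]
    - [1, 0.0314, 0.0202, 0, 0, 0, 0]
    - [1, 0.0314, 0.0202, 0, 0, 0, 0]
    - [1, 0.0314, 0.0202, 0, 0, 0, 0]
    - [1, 0.0314, 0.0202, 0, 0, 0, 0]
    - [1, 0, 0, 0, 0, 0, 0]
    - [1, 0, 0, 0, 0, 0, 0]

```text
time_s: 1.27
tcp_pos: [0.4691, 0.3299, 0.2451]
eef_rot: [180.0, 0.0, -13.8]
contact_force: [-0.3, 1.2, -0.9]
gripper_width: 0.088
gripper_force: 0.0
```

```bash
python3 - <<'E'
from h import *
c=snap('wrist','w1');P=cloud(c);print(c['T'].round(3).tolist(),c['camera_matrix'])
t,r,s=pose();print(s['joints'].round(1),t,r.as_euler('xyz',degrees=True))
print('cam in tool',(r.inv().apply(c['T'][:3,3]-t)).round(4))
def rect(m,nm):
    k,l,st,ce=cv2.connectedComponentsWithStats(m.astype(np.uint8))
    for i in range(1,k):
        if st[i,4]>150:
            y=P[l==i];print(nm,st[i,4],ce[i].round(),y.mean(0).round(4),cv2.minAreaRect((y[:,:2]*1000).astype(np.float32)))
rect(abs(P[...,2]-.118)<.004,'top');rect(abs(P[...,2]-.04)<.004,'holder');rect(abs(P[...,2]-.077)<.004,'pins')
E
```

```text
[[-0.24, -0.938, -0.252, 0.537], [-0.971, 0.231, 0.062, 0.314], [0.0, 0.26, -0.966, 0.385], [0.0, 0.0, 0.0, 1.0]] [[412.23419698   0.         324.11429027]
 [  0.         412.23419698 238.71815224]
 [  0.           0.           1.        ]]
[ 54.8  11.1 -12.4  -0.  -66.5  21.5] [0.46846459 0.33085054 0.24520494] [ 1.79972752e+02  2.38555350e-02 -1.37455427e+01]
cam in tool [ 0.0707  0.0003 -0.1395]
top 1243 [320. 238.] [0.4685 0.3339 0.1181] ((467.6584777832031, 334.13580322265625), (24.019824981689453, 24.630970001220703), 84.1044921875)
holder 1168 [35. 97.] [0.614  0.5304 0.04  ] ((612.9412231445312, 530.4306640625), (3.0799436569213867, 144.46192932128906), 89.60689544677734)
holder 3370 [561.  35.] [0.5606 0.1219 0.0401] ((559.9443969726562, 118.97232055664062), (123.18730163574219, 26.536157608032227), 71.64215087890625)
holder 5830 [321. 209.] [0.473  0.3326 0.0403] ((467.5712890625, 334.199462890625), (75.38157653808594, 75.1922836303711), 14.570975303649902)
pins 211 [577.  12.] [0.5694 0.1318 0.0794] ((570.1350708007812, 132.3372802734375), (30.930431365966797, 7.531491279602051), 61.73189163208008)
pins 802 [ 21. 143.] [0.5791 0.5304 0.0769] ((580.3800048828125, 530.4939575195312), (79.47887420654297, 3.0448896884918213), 0.24858596920967102)
pins 535 [196. 224.] [0.4915 0.4256 0.0778] ((491.1961364746094, 426.3783264160156), (17.257505416870117, 17.485563278198242), 22.324586868286133)
pins 519 [448. 250.] [0.4251 0.2426 0.0776] ((424.28875732421875, 242.1047821044922), (18.06910514831543, 17.514013290405273), 76.41342163085938)
```

View pics/w1.png

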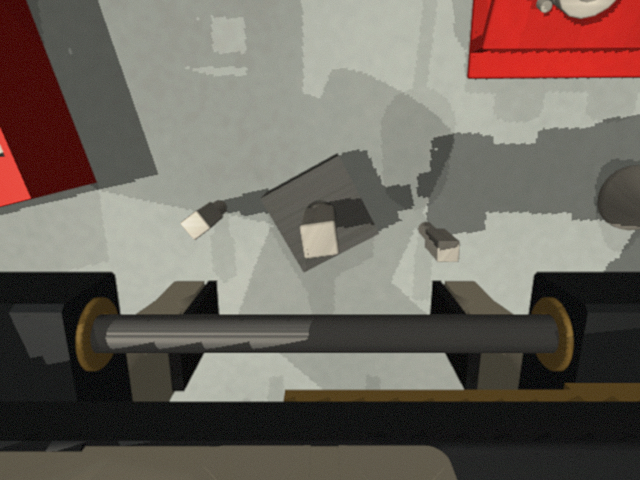

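The wrist view puts the gauge top at (320,238), which is (467.7, 334.1) mm, centred on the holder. Its flats lie near −6°/84°. I'll rotate so the jaws close along the −6° line, then descend and grip.

Emit:
apply_moves:
  targets:
    - [1, -0.0016, -0.003, 0, 0, 0, 0]
    - [1, 0, 0, 0, 0, 0, 0.0761]
    - [1, 0, 0, 0, 0, 0, 0.0761]
    - [1, 0, 0, 0, 0, 0, 0.0761]
    - [1, 0, 0, 0, 0, 0, 0.0761]
    - [1, 0, 0, 0, 0, 0, 0.0761]
    - [1, 0, 0, 0, 0, 0, 0.0761]
    - [1, 0, 0, 0, 0, 0, 0.0761]
    - [1, 0, 0, 0, 0, 0, 0.0761]
    - [1, 0, 0, 0, 0, 0, 0.0761]
    - [1, 0, 0, 0, 0, 0, 0.0761]
    - [1, 0, 0, 0, 0, 0, 0.0761]
    - [1, 0, 0, 0, 0, 0, 0.0761]
    - [1, 0, 0, 0.038, 0, 0, 0]
    - [1, 0, 0, 0.038, 0, 0, 0]
    - [1, 0, 0, 0.038, 0, 0, 0]
    - [1, 0, 0, 0.039, 0, 0, 0]
    - [1, 0, 0, 0, 0, 0, 0]
    - [1, 0, 0, 0, 0, 0, 0]

```text
time_s: 2.9
tcp_pos: [0.4659, 0.335, 0.0914]
eef_rot: [179.9, -0.2, -95.7]
contact_force: [0.4, 0.4, 0.6]
gripper_width: 0.0878
gripper_force: 0.0
```

```bash
python3 - <<'E'
from h import *
t,r,s=pose();print(s['joints'].round(1),t.round(4),r.as_euler('xyz',degrees=True).round(2),s['contact_force'].round(1))
E
```

```text
[ 55.3  19.7 -23.1   0.  -47.5 -61. ] [0.4659 0.335  0.0914] [179.88  -0.24 -95.7 ] [0.4 0.4 0.6]
```

Emit:
apply_moves:
  targets:
    - [0.2, 0.0008, -0.0018, 0, 0, 0, 0]
    - [0, 0, 0, 0, 0, 0, 0]
    - [0, 0, 0, 0, 0, 0, 0]
    - [0, 0, 0, 0, 0, 0, 0]
    - [0, 0, 0, 0, 0, 0, 0]
    - [0, 0, 0, 0, 0, 0, 0]
    - [0, 0, 0, 0, 0, 0, 0]
    - [0, 0, 0, 0, 0, 0, 0]
    - [0, 0, 0, 0, 0, 0, 0]
    - [0, 0, 0, 0, 0, 0, 0]
  newtons: 35

```text
time_s: 3.73
tcp_pos: [0.469, 0.3339, 0.0925]
eef_rot: [180.0, -0.0, -95.8]
contact_force: [-1.2, 0.5, 0.0]
gripper_width: 0.0263
gripper_force: 0.1
```

Emit:
apply_moves:
  targets:
    - [0, 0, 0, 0, 0, 0, 0]
    - [0, 0, 0, 0, 0, 0, 0]
    - [0, 0, 0, 0, 0, 0, 0]
    - [0, 0, 0, -0.02, 0, 0, 0]
    - [0, 0, 0, -0.03, 0, 0, 0]
    - [0, 0, 0, -0.03, 0, 0, 0]
    - [0, 0, 0, -0.03, 0, 0, 0]
    - [0, 0, 0, -0.03, 0, 0, 0]
    - [0, 0, 0, 0, 0, 0, 0]
    - [0, 0, 0, 0, 0, 0, 0]

```text
time_s: 4.57
tcp_pos: [0.4693, 0.3346, 0.2342]
eef_rot: [-179.9, 0.2, -95.8]
contact_force: [-0.0, 0.6, -2.7]
gripper_width: 0.0241
gripper_force: 35.0
```

```bash
cat >> h.py <<'E'
YAW=-13.4
def Rslope(yaw=YAW):
    a=np.radians(yaw); u=np.array([np.cos(a),np.sin(a),0]); l=np.array([-np.sin(a),np.cos(a),0])
    n=-.5*u+np.array([0,0,.866]); n/=np.linalg.norm(n); z=-n; x=-l; y=np.cross(z,x)
    return R.from_matrix(np.stack([x,y,z],1)),n,u,l
E
python3 - <<'E'
from h import *
r,n,u,l=Rslope();print(n,u,l,r.as_matrix().round(2).tolist(),r.as_euler('xyz',degrees=True))
M=np.array([.5805,.125,.0897]); tgt=M+n*(.082+.06); print(tgt)
_,rc,s=pose();print(s['gripper_width'],s['gripper_force'],s['contact_force']); togo(tgt,r)
# intermediate same pose orientation first
print((rc.inv()*r).as_rotvec(degrees=True))
E
```

```text
[-0.48639864  0.1158765   0.86601905] [ 0.97277588 -0.2317479   0.        ] [0.2317479  0.97277588 0.        ] [[-0.23, -0.84, 0.49], [-0.97, 0.2, -0.12], [0.0, -0.5, -0.87]] [-1.49999272e+02  1.27222187e-14 -1.03400000e+02]
[0.51143139 0.14145446 0.21267471]
0.024106969937014687 34.99963939189911 [-0.04318179  0.60694597 -2.68255999]
shift mm [187.9 -61.4  21. ] turn deg [29.87  2.17  7.36] n [ 0.1879 -0.0614  0.021 ] [0.3319 0.0241 0.0818]
[29.87454934  2.1706182   7.36023383]
```

Emit:
apply_moves:
  targets:
    - [0, 0, 0, 0, 0.0664, 0.0048, 0.0164]
    - [0, 0, 0, 0, 0.0664, 0.0048, 0.0164]
    - [0, 0, 0, 0, 0.0664, 0.0048, 0.0164]
    - [0, 0, 0, 0, 0.0664, 0.0048, 0.0164]
    - [0, 0, 0, 0, 0.0664, 0.0048, 0.0164]
    - [0, 0, 0, 0, 0, 0, 0]
    - [0, 0, 0, 0, 0, 0, 0]

```text
time_s: 5.15
tcp_pos: [0.4686, 0.3314, 0.2304]
eef_rot: [-151.7, -0.7, -103.0]
contact_force: [-0.2, -0.1, -2.4]
gripper_width: 0.0237
gripper_force: 35.0
```

```bash
python3 - <<'E'
from h import *
r,n,u,l=Rslope()
M=np.array([.5805,.125,.0897]); togo(M+n*(.082+.06),r); print(pose()[2]['joints'].round(1))
E
```

```text
shift mm [175.1 -65.1  57.7] turn deg [ 1.71 -0.45  0.67] n [ 0.1751 -0.0651  0.0577] [ 0.019  -0.005   0.0074]
[  68.7    4.8  -41.7   39.8  -47.3 -110.1]
```

Emit:
apply_moves:
  targets:
    - [0, 0.0292, -0.0108, 0.0096, 0.019, -0.005, 0.0074]
    - [0, 0.0292, -0.0108, 0.0096, 0, 0, 0]
    - [0, 0.0292, -0.0108, 0.0096, 0, 0, 0]
    - [0, 0.0292, -0.0108, 0.0096, 0, 0, 0]
    - [0, 0.0292, -0.0108, 0.0096, 0, 0, 0]
    - [0, 0.0292, -0.0108, 0.0096, 0, 0, 0]
    - [0, 0, 0, 0, 0, 0, 0]
    - [0, 0, 0, 0, 0, 0, 0]
    - [0, 0, 0, 0, 0, 0, 0]

```text
time_s: 5.9
tcp_pos: [0.5126, 0.1425, 0.215]
eef_rot: [-149.9, 0.3, -103.6]
contact_force: [0.4, 0.6, -1.5]
gripper_width: 0.0243
gripper_force: 35.0
```

```bash
cat > ring.py <<'E'
from h import *
from scipy.optimize import least_squares
def rings(f,name='wrist',show=False):
    c=snap(name,f);P=cloud(c)
    fr=c['frame'].astype(int);m=(fr[...,0]>90)&(fr[...,1]<60)&(fr[...,2]<60)&(P[...,2]>.02)&(P[...,2]<.1)&(P[...,0]>.45)&(P[...,0]<.7)&(abs(P[...,1])<.2)
    b=P[m];rng=np.random.default_rng(0);best=0
    for _ in range(400):
        a=b[rng.choice(len(b),3)];k=np.cross(a[1]-a[0],a[2]-a[0]);L=np.linalg.norm(k)
        if L<1e-7: continue
        k/=L;k*=np.sign(k[2])
        if not .8<k[2]<.93: continue
        i=abs((b-a[0])@k)<.002
        if i.sum()>best:best=i.sum();inl=i
    q=b[inl];ctr=q.mean(0);_,_,V=np.linalg.svd(q-ctr,full_matrices=False);n=V[2]*np.sign(V[2,2])
    print('plane',best,n.round(4),'yaw',np.degrees(np.arctan2(-n[1],-n[0])).round(2),'tilt',np.degrees(np.arccos(n[2])).round(2))
    d=(P-ctr)@n;m2=(abs(d-.032)<.003)&(P[...,2]>.06)&(P[...,2]<.115)&(P[...,0]>.5)&(P[...,0]<.62)
    k,l,st,ce=cv2.connectedComponentsWithStats(m2.astype(np.uint8))
    e1=np.cross([0,0,1.],n);e1/=np.linalg.norm(e1);e2=np.cross(n,e1)
    for i in range(1,k):
        if st[i,4]<60: continue
        y=P[l==i];g=np.stack([(y-ctr)@e1,(y-ctr)@e2],1)*1000;h=cv2.convexHull(g.astype(np.float32))[:,0]
        s=least_squares(lambda p:np.hypot(h[:,0]-p[0],h[:,1]-p[1])-22,g.mean(0),loss='soft_l1').x
        # annulus points must lie within 11.75..22
        rr=np.hypot(*(g-s).T);C=ctr+(s[0]*e1+s[1]*e2)/1000+n*.032
        print('ring',st[i,4],ce[i].round(),'centre',C.round(4),'r',np.percentile(rr,[2,98]).round(1),'mean',y.mean(0).round(4))
    return c,P
E
python3 - <<'E'
from ring import *
rings('w2')
t,r,s=pose();print(t.round(4),r.as_euler('xyz',degrees=True).round(2),s['joints'].round(1),s['contact_force'].round(1))
E
```

```text
plane 12606 [-0.4876  0.1165  0.8653] yaw -13.44 tilt 30.09
ring 112 [323.   1.] centre [ 0.5447 -0.0348  0.0894] r [20.  22.2] mean [ 0.5503 -0.0147  0.0888]
ring 2530 [324. 105.] centre [0.5638 0.045  0.0894] r [11.9 21.5] mean [0.5638 0.0448 0.0892]
ring 1681 [325. 221.] centre [0.583  0.1249 0.0894] r [11.9 21.6] mean [0.582  0.1205 0.0892]
[0.5125 0.1432 0.2149] [-149.91    0.33 -103.54] [  46.1   -3.7  -56.    53.   -32.6 -104.1] [ 0.4  0.2 -1.4]
```

View pics/w2.png

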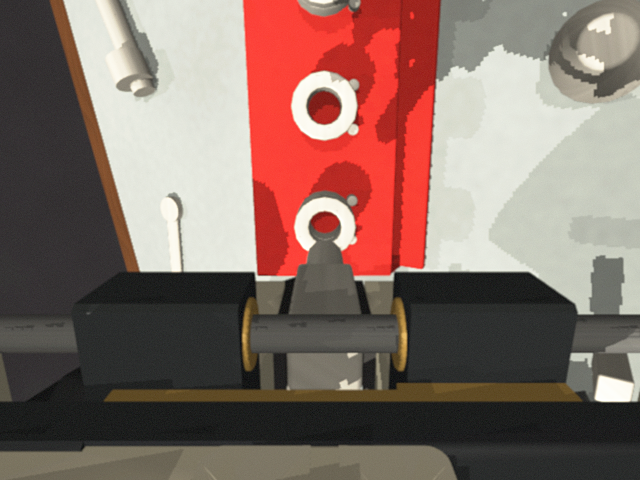

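The wrist view shows the left mouth at (325,221), the middle one at (324,105) and the gauge tip at about (325,245). The ring spacing is 82.1 to 82.2 mm and the tilt 30.1°, both as specified. Next I'll measure where the gauge sits in the tool from the same picture, so that the alignment is relative.

```bash
cat >> ring.py <<'E'
def gaugefit(c):
    P=cloud(c);t,r,s=pose();Q=r.inv().apply(P.reshape(-1,3)-t)*1000
    ok=~np.isnan(Q[:,0])&(abs(Q[:,0])<22)&(abs(Q[:,1])<22)
    p=Q[ok&(Q[:,2]>38)&(Q[:,2]<80)];res=[]
    for a,b in((38,52),(52,66),(66,80)):
        q=p[(p[:,2]>a)&(p[:,2]<b)]
        if len(q)<20: continue
        s=least_squares(lambda v:np.hypot(q[:,0]-v[0],q[:,1]-v[1])-10,[0,0],loss='soft_l1',f_scale=.5).x
        print('pin z',a,b,len(q),'axis xy',s.round(2))
    print('zmax',np.percentile(p[:,2],99.5))
E
python3 - <<'E'
from ring import *
c=load('w2');gaugefit(c);r,n,u,l=Rslope(-13.44)
L=np.array([.583,.1249,.0894]);t,rr,s=pose()
print('mouth in tool',(rr.inv().apply(L-t)*1000).round(2)); togo(L+n*.0875,r)
E
```

```text
pin z 38 52 181 axis xy [ 0.43 -0.51]
pin z 52 66 273 axis xy [ 0.41 -0.41]
pin z 66 80 235 axis xy [ 0.38 -0.42]
zmax 79.71800301387297
mouth in tool [ 2.0300e+00 -9.0000e-02  1.4514e+02]
shift mm [ 1.7 -0.2 57.6] turn deg [-0.09  0.24 -0.25] n [ 0.0017 -0.0002  0.0576] [-0.001   0.0026 -0.0028]
```

Emit:
apply_moves:
  targets:
    - [0, 0.0013, 0.0002, 0.019, 0, 0.0026, -0.0028]
    - [0, 0, 0, 0.019, 0, 0, 0]
    - [0, 0, 0, 0.019, 0, 0, 0]
    - [0, 0, 0, 0, 0, 0, 0]
    - [0, 0, 0, 0, 0, 0, 0]

```text
time_s: 6.37
tcp_pos: [0.544, 0.138, 0.1707]
eef_rot: [-150.5, -0.4, -103.6]
contact_force: [-0.4, -0.1, -2.5]
gripper_width: 0.0237
gripper_force: 35.0
```

```bash
python3 - <<'E'
from h import *
r,n,u,l=Rslope(-13.44)
L=np.array([.583,.1249,.0894]);togo(L+n*.0825,r);t,rr,s=pose();print('force tool',rr.inv().apply(s['contact_force']).round(2),s['contact_force'].round(2))
E
```

```text
shift mm [3.6 5.1 8.4] turn deg [ 0.52 -0.4   0.09] n [0.0036 0.0051 0.0084] [ 0.0058 -0.0045  0.001 ]
force tool [0.16 1.56 2.01] [-0.4  -0.08 -2.52]
```

Emit:
apply_moves:
  targets:
    - [0, 0, 0, 0, 0, 0, 0]
    - [0, 0, 0, 0, 0, 0, 0]

```text
time_s: 6.53
tcp_pos: [0.5436, 0.1386, 0.1722]
eef_rot: [-150.4, -0.3, -103.5]
contact_force: [0.3, 0.6, -1.5]
gripper_width: 0.0244
gripper_force: 35.0
```

```bash
python3 - <<'E'
from ring import *
r,n,u,l=Rslope(-13.44)
L=np.array([.583,.1249,.0894])
for i in range(2):
    t,rr,s=pose();togo(L+n*.0825,r);print(s['time_s'],s['qd'].round(2),s['joints'].round(2));c,P=rings('w3')
gaugefit(c)
E
```

```text
shift mm [ 4.2  5.4 10. ] turn deg [ 0.41 -0.25  0.07] n [0.0042 0.0054 0.01  ] [ 0.0046 -0.0028  0.0007]
6.5333 [-0.07 -0.5  -0.21  0.43  0.16 -0.28] [  36.03    2.26  -58.17   67.99  -24.07 -111.61]
plane 19836 [-0.4867  0.1163  0.8658] yaw -13.44 tilt 30.02
ring 3854 [334.  94.] centre [0.5639 0.0452 0.0895] r [11.8 21.5] mean [0.5639 0.0447 0.0894]
ring 2183 [335. 233.] centre [0.583  0.1248 0.0895] r [11.9 21.6] mean [0.5806 0.1189 0.0887]
shift mm [ 4.2  5.4 10.2] turn deg [ 0.4  -0.24  0.07] n [0.0042 0.0054 0.0102] [ 0.0045 -0.0026  0.0008]
6.5833 [-0.16 -0.3  -0.16  0.35  0.11 -0.2 ] [  36.03    2.24  -58.18   68.01  -24.06 -111.62]
plane 19850 [-0.4868  0.1161  0.8658] yaw -13.42 tilt 30.03
ring 3864 [334.  94.] centre [0.5639 0.045  0.0895] r [11.8 21.5] mean [0.564  0.0447 0.0893]
ring 2173 [335. 233.] centre [0.5831 0.1249 0.0895] r [12.  21.7] mean [0.5805 0.119  0.0887]
pin z 38 52 177 axis xy [-0.35 -0.15]
pin z 52 66 277 axis xy [-0.41 -0.15]
pin z 66 80 235 axis xy [-0.41 -0.12]
zmax 79.46850673340444
```

```bash
cat > kin.py <<'E'
from h import *
from scipy.optimize import least_squares
# model: Rz(j1); shoulder (a1,dl,d1); Ry(j2) upper a2 up; elbow; Ry(-j3): a3 up,d4 fwd, Rx(s4*j4), Ry(-j5): d6 fwd with tool z=fwd; roll s6*j6
D=[([92.882,20.546,.682,0,-70.136,-16.507],[.159,.656,.246],[180,0,-13.63]),
([54.8,11.1,-12.4,0,-66.5,21.5],[.46846,.33085,.2452],[179.97,.02,-13.75]),
([55.3,19.7,-23.1,0,-47.5,-61],[.4659,.335,.0914],[179.88,-.24,-95.7]),
([68.7,4.8,-41.7,39.8,-47.3,-110.1],[.4686,.3314,.2304],[-151.7,-.7,-103.]),
([46.1,-3.7,-56,53,-32.6,-104.1],[.5125,.1432,.2149],[-149.91,.33,-103.54]),
([36.03,2.24,-58.18,68.01,-24.06,-111.62],[.5436,.1386,.1722],[-150.4,-.3,-103.5])]
def fk(q,p,s4,s6):
    j=np.radians(q);a1,dl,d1,a2,a3,d4,d6=p
    E=lambda ax,a:R.from_euler(ax,a)
    r1=E('z',j[0]);P=r1.apply([a1,dl,d1]);r2=r1*E('y',j[1]);P=P+r2.apply([0,0,a2]);r3=r2*E('y',-j[2]);P=P+r3.apply([d4,0,a3])
    r5=r3*E('x',s4*j[3])*E('y',-j[4]);P=P+r5.apply([d6,0,0])
    T0=R.from_matrix(np.array([[0,0,1],[0,-1,0],[1,0,0.]]))  # tool z=fwd x
    return P,r5*E('x',s6*j[5])*OFF if False else (P,r5,s6*j[5])
def full(q,p,s4,s6,off):
    (P,r5,a)=fk(q,p,s4,s6)[1] if False else fk(q,p,s4,s6)
    return P,r5*R.from_euler('x',a+off)*R.from_matrix(np.array([[0,0,1],[0,1,0],[-1,0,0.]]))
E
sed -i '/T0=R.from/d; s/    return P,r5\*E.*/    return P,r5,s6*j[5]/; s/(P,r5,a)=fk.*/P,r5,a=fk(q,p,s4,s6)/' kin.py
cat >> kin.py <<'E'
def fit():
    best=None
    for s4 in(1,-1):
        for s6 in(1,-1):
            for o in (0,90,180,270):
                def f(v):
                    e=[]
                    for q,t,rp in D:
                        P,r=full(q,v[:7],s4,s6,v[7]);e+=list(1000*(P-t));e+=list(200*(r.inv()*R.from_euler('xyz',rp,degrees=True)).as_rotvec())
                    return e
                s=least_squares(f,[0.,-.19,.4,.4,.0,.4,.2,np.radians(o)])
                if best is None or s.cost<best[0]: best=(s.cost,s4,s6,s.x)
    return best
lo=np.array([-176.03,-82.01,-58.28,-173.87,-174.79,-173.66]);hi=np.array([176.03,121.73,71.71,95.51,-.11,173.66])
def ik(P,rot,b,seeds):
    best=None
    for q0 in seeds:
        def f(q):
            p,r=full(q,b[3][:7],b[1],b[2],b[3][7]);return np.r_[1000*(p-P),300*(r.inv()*rot).as_rotvec()]
        s=least_squares(f,np.clip(q0,lo+1e-3,hi-1e-3),bounds=(lo,hi),x_scale=30)
        if best is None or s.cost<best[0]: best=(s.cost,s.x)
    return best
E
python3 - <<'E'
from kin import *
b=fit();print(b[0],b[1],b[2],b[3].round(4))
import pickle;pickle.dump(b,open('b.pkl','wb'))
E
```

```text
7366.442721116561 -1 -1 [ 0.2916 -0.1776  0.1829  0.3721  0.0098  0.2055  0.238   4.7124]
```

```bash
python3 - <<'E'
from kin import *
E=lambda ax,a:R.from_euler(ax,a)
T0=R.from_matrix(np.array([[0,0,1],[0,1,0],[-1,0,0.]]))
# orientation only: R = Rz(j1) Ry(j2-j3) Rx(s4 j4) Ry(-j5) Rx(s6 j6+off) T0
for s4 in(1,-1):
  for s6 in(1,-1):
    for off in(0,90,180,270):
      e=[]
      for q,t,rp in D:
        j=np.radians(q);r=E('z',j[0])*E('y',j[1]-j[2])*E('x',s4*j[3])*E('y',-j[4])*E('x',s6*j[5]+np.radians(off))*T0
        e.append(np.degrees((r.inv()*R.from_euler('xyz',rp,degrees=True)).magnitude()).round(1))
      if e[0]<5: print(s4,s6,off,e)
# position with offsets
for s4 in(1,-1):
  def f(v):
    e=[];a1,dl,d1,a2,a3,d4,dy,d6,w5,wz=v
    for q,t,rp in D:
      j=np.radians(q);r1=E('z',j[0]);P=r1.apply([a1,dl,d1]);r2=r1*E('y',j[1]);P=P+r2.apply([0,0,a2]);r3=r2*E('y',-j[2]);P=P+r3.apply([d4,0,a3])
      r4=r3*E('x',s4*j[3]);P=P+r4.apply([0,dy,w5]);r5=r4*E('y',-j[4]);P=P+r5.apply([d6,0,wz]);e+=list(1000*(P-t))
    return e
  s=least_squares(f,[0.,0,.4,.4,.0,.4,-.19,.2,0,0]);print(s4,s.cost,s.x.round(4),np.round(s.fun,1))
E
```

```text
1 -1 270 [np.float64(0.0), np.float64(0.1), np.float64(0.0), np.float64(79.6), np.float64(106.0), np.float64(136.0)]
-1 -1 270 [np.float64(0.0), np.float64(0.1), np.float64(0.0), np.float64(0.0), np.float64(0.1), np.float64(0.1)]
1 2248.4554865778027 [ 0.5311 -0.4626 -0.3929  0.504  -0.182   0.4459  0.2676 -0.3509  0.1449
 -0.4746] [  3.5  -6.8  -2.5   6.5   4.3  -4.5  -3.8 -10.1  13.4   5.7  35.   16.5
 -36.5  -7.5 -26.3  16.7 -12.4   3.4]
-1 0.3427097240194435 [ 1.800e-03 -1.000e-04  1.993e-01  6.013e-01 -2.000e-03  4.641e-01
 -1.920e-01  3.591e-01  2.300e-03 -2.500e-03] [ 0.3 -0.3 -0.2  0.2  0.3  0.2 -0.1  0.3 -0.2 -0.1 -0.1  0.1  0.   0.
  0.3 -0.  -0.1 -0.2]
```

```bash
cat > kin2.py <<'E'
from h import *
from scipy.optimize import least_squares
E=lambda ax,a:R.from_euler(ax,a)
T0=R.from_matrix(np.array([[0,0,1],[0,1,0],[-1,0,0.]]))
lo=np.array([-176.03,-82.01,-58.28,-173.87,-174.79,-173.66]);hi=np.array([176.03,121.73,71.71,95.51,-.11,173.66])
def fk(q):
    j=np.radians(q);r1=E('z',j[0]);P=r1.apply([.0018,0,.1993]);r2=r1*E('y',j[1]);P=P+r2.apply([0,0,.6013]);r3=r2*E('y',-j[2]);P=P+r3.apply([.4641,0,-.002])
    r4=r3*E('x',-j[3]);P=P+r4.apply([0,-.192,.0023]);r5=r4*E('y',-j[4]);P=P+r5.apply([.3591,0,-.0025])
    return P,r5*E('x',-j[5]+np.radians(270))*T0
rng=np.random.default_rng(1)
def ik(P,rot,seeds=(),n=12):
    sols=[]
    S=list(seeds)+[np.r_[rng.uniform(-30,80),rng.uniform(-30,60),rng.uniform(-50,40),rng.uniform(-100,90),rng.uniform(-120,-10),rng.uniform(-150,150)] for _ in range(n)]
    for q0 in S:
        def f(q):
            p,r=fk(q);return np.r_[1000*(p-P),300*(r.inv()*rot).as_rotvec()]
        s=least_squares(f,np.clip(q0,lo+.01,hi-.01),bounds=(lo,hi),x_scale=30,max_nfev=80)
        sols.append((s.cost,s.x))
    sols.sort(key=lambda a:a[0]); return sols
SEED=[[46,-3.7,-56,53,-32.6,-104],[54.8,11.1,-12.4,0,-66.5,21.5],[20,10,-20,0,-66,0]]
MOUTH=dict(L=np.array([.583,.1249,.0894]),M=np.array([.5638,.0451,.0894]),R=np.array([.5446,-.0348,.0894]))
E
python3 - <<'E'
from kin2 import *
r,n,u,l=Rslope(-13.44)
def rep(tag,P,rot):
    s=ik(P,rot,SEED,8);out=[]
    for c,q in s:
        if c<1 and not any(np.abs(q-o).max()<3 for o in out): out.append(q)
    print(tag,round(s[0][0],1),[q.round(0).tolist() for q in out][:3])
for k in 'LMR':
    for h in(.05,.09): rep(('slope-close',k,h),MOUTH[k]+n*h,r)
# closing along l; tool tilted by beta from vertical outward (30=along gauge)
for beta in(20,10,0,-10):
    z=np.sin(np.radians(beta))*u-np.array([0,0,np.cos(np.radians(beta))])
    for sg in(1,-1):
        y=sg*l;x=np.cross(y,z);rot=R.from_matrix(np.stack([x,y,z],1))
        for k in 'LR': rep((beta,sg,k),MOUTH[k]+n*.05,rot)
E
```

```text
('slope-close', 'L', 0.05) 92.5 []
('slope-close', 'L', 0.09) 15.3 []
('slope-close', 'M', 0.05) 489.4 []
('slope-close', 'M', 0.09) 235.9 []
('slope-close', 'R', 0.05) 750.0 []
('slope-close', 'R', 0.09) 424.8 []
(20, 1, 'L') 5.9 []
(20, 1, 'R') 0.0 [[23.0, 2.0, -55.0, 36.0, -20.0, -159.0]]
(20, -1, 'L') 0.0 [[39.0, 9.0, -48.0, 39.0, -26.0, 4.0]]
(20, -1, 'R') 0.0 [[23.0, 2.0, -55.0, 36.0, -20.0, 21.0]]
(10, 1, 'L') 0.0 [[37.0, 12.0, -33.0, 12.0, -39.0, -150.0]]
(10, 1, 'R') 0.0 [[22.0, 7.0, -39.0, 10.0, -36.0, -133.0]]
(10, -1, 'L') 0.0 [[37.0, 12.0, -33.0, 12.0, -39.0, 30.0]]
(10, -1, 'R') 0.0 [[22.0, 7.0, -39.0, 10.0, -36.0, 47.0]]
(0, 1, 'L') 0.0 [[33.0, 17.0, -21.0, 0.0, -52.0, -136.0]]
(0, 1, 'R') 0.0 [[18.0, 12.0, -27.0, 0.0, -50.0, -122.0]]
(0, -1, 'L') 0.0 [[33.0, 17.0, -21.0, -0.0, -52.0, 44.0]]
(0, -1, 'R') 0.0 [[18.0, 12.0, -27.0, 0.0, -50.0, 58.0]]
(-10, 1, 'L') 0.0 [[28.0, 22.0, -11.0, -7.0, -65.0, -128.0]]
(-10, 1, 'R') 0.0 [[15.0, 18.0, -18.0, -5.0, -63.0, -116.0]]
(-10, -1, 'L') 0.0 [[28.0, 22.0, -11.0, -7.0, -65.0, 52.0]]
(-10, -1, 'R') 0.0 [[15.0, 18.0, -18.0, -5.0, -63.0, 64.0]]
```

```bash
python3 - <<'E'
from kin2 import *
H=np.array([.4677,.3341,.092]);zh=np.array([0,0,1.])
for g in(20,):
  for a in(-6,84,174,-96):
    xh=np.array([np.cos(np.radians(a)),np.sin(np.radians(a)),0]);G=np.radians(g)
    x=np.cos(G)*xh-np.sin(G)*zh;z=-np.sin(G)*xh-np.cos(G)*zh;rot=R.from_matrix(np.stack([x,np.cross(z,x),z],1))
    for dz in(0,.14):
        s=ik(H+[0,0,dz],rot,SEED,5);print(g,a,dz,round(s[0][0],2),s[0][1].round(0),rot.as_euler('xyz',degrees=True).round(1))
# return pose: above holder, vertical
togo(H+[-.00,0,.14],R.from_euler('xyz',[180,0,-95.8],degrees=True))
E
```

```text
20 -6 0 0.0 [ 45.  29.  -5. -16. -71.  47.] [180.  20.  -6.]
20 -6 0.14 0.0 [ 45.  21.   4. -15. -85.  42.] [180.  20.  -6.]
20 84 0 0.0 [ 60.  28. -16.   9. -65. 109.] [180.  20.  84.]
20 84 0.14 0.0 [ 60.  21.  -7.   8. -81. 111.] [180.  20.  84.]
20 174 0 0.0 [ 61.  14. -50.  47. -25. 161.] [-180.   20.  174.]
20 174 0.14 85.8 [  64.    5.  -32.   23.  -48. -174.] [-180.   20.  174.]
20 -96 0 0.0 [ 46.  15. -25. -21. -36. -36.] [180.  20. -96.]
20 -96 0.14 0.0 [ 47.   6. -17. -15. -52. -45.] [180.  20. -96.]
shift mm [-172.1   73.9 -111.4] turn deg [-29.54  -2.22  -7.47] n [-0.1721  0.0739 -0.1114] [-0.3282 -0.0246 -0.083 ]
```

The jaws in line with the gauge would break joint 3's limit at the rack. My fitted kinematic model (sub-mm residual) shows that gripping the gauge about 20° oblique, with the jaws closing across the rack, works. I'll return the gauge to the holder and regrip it tilted.

Emit:
apply_moves:
  targets:
    - [0, 0, 0, -0.03, 0, 0, 0]
    - [0, 0, 0, -0.03, 0, 0, 0]
    - [0, -0.0344, 0.0125, -0.0018, 0, 0, 0]
    - [0, -0.0344, 0.0125, -0.0018, 0, 0, 0]
    - [0, -0.0344, 0.0125, -0.0018, 0, 0, 0]
    - [0, -0.0344, 0.0125, -0.0018, 0, 0, 0]
    - [0, -0.0344, 0.0125, -0.0018, 0, 0, 0]
    - [0, 0, 0, 0, -0.0656, -0.0049, -0.0166]
    - [0, 0, 0, 0, -0.0656, -0.0049, -0.0166]
    - [0, 0, 0, 0, -0.0656, -0.0049, -0.0166]
    - [0, 0, 0, 0, -0.0656, -0.0049, -0.0166]
    - [0, 0, 0, 0, -0.0656, -0.0049, -0.0166]
    - [0, 0, 0, 0, 0, 0, 0]
    - [0, 0, 0, 0, 0, 0, 0]

```text
time_s: 7.8
tcp_pos: [0.5036, 0.3231, 0.1994]
eef_rot: [-175.9, -0.7, -97.4]
contact_force: [-0.3, -0.5, -2.7]
gripper_width: 0.0241
gripper_force: 35.0
```

```bash
python3 - <<'E'
from ring import *
c=snap('wrist','w4');gaugefit(c);print(pose()[0]);togo([.4677,.3341,.0935],R.from_euler('xyz',[180,0,-95.8],degrees=True))
E
```

```text
pin z 38 52 198 axis xy [-1.29 -0.87]
pin z 52 66 273 axis xy [-1.33 -0.82]
pin z 66 80 222 axis xy [-1.4  -0.77]
zmax 79.3831347206338
[0.50281485 0.3222981  0.19894203]
shift mm [ -8.6  43.9 102.4] turn deg [-4.13 -0.81 -1.53] n [-0.0086  0.0439  0.1024] [-0.0459 -0.009  -0.017 ]
```

Emit:
apply_moves:
  targets:
    - [0, 0, 0, -0.02, -0.0459, -0.009, -0.017]
    - [0, -0.0043, 0.0182, 0, 0, 0, 0]
    - [0, -0.0043, 0.0182, 0, 0, 0, 0]
    - [0, 0, 0, 0, 0, 0, 0]
    - [0, 0, 0, 0, 0, 0, 0]

```text
time_s: 8.27
tcp_pos: [0.4644, 0.3347, 0.219]
eef_rot: [180.0, -0.1, -95.6]
contact_force: [0.0, 1.5, -1.8]
gripper_width: 0.0241
gripper_force: 35.0
```

```bash
python3 - <<'E'
from ring import *
c=snap('wrist','w5');P=cloud(c);gaugefit(c);print(pose()[0]);togo([.4677,.3341,.0935],R.from_euler('xyz',[180,0,-95.8],degrees=True))
m=(abs(P[...,2]-.04)<.004)&(abs(P[...,0]-.468)<.06)&(abs(P[...,1]-.334)<.06);y=P[m];print(m.sum(),cv2.minAreaRect((y[:,:2]*1000).astype(np.float32)))
E
```

```text
pin z 38 52 192 axis xy [-0.22  0.39]
pin z 52 66 264 axis xy [-0.26  0.4 ]
pin z 66 80 235 axis xy [-0.28  0.4 ]
zmax 79.53868908401274
[0.46490707 0.33476377 0.21901066]
shift mm [  0.3  -2.9 125.5] turn deg [ 0.01 -0.04  0.2 ] n [ 0.0003 -0.0029  0.1255] [ 0.0001 -0.0005  0.0022]
7322 ((467.30767822265625, 334.4635925292969), (75.16515350341797, 75.65863800048828), 14.569369316101074)
```

Emit:
apply_moves:
  targets:
    - [0, 0.0005, -0.003, 0.02, 0, 0, 0]
    - [0, 0, 0, 0.03, 0, 0, 0]
    - [0, 0, 0, 0.03, 0, 0, 0]
    - [0, 0, 0, 0, 0, 0, 0]
    - [0, 0, 0, 0.015, 0, 0, 0]
    - [0, 0, 0, 0.015, 0, 0, 0]
    - [0, 0, 0, 0.01, 0, 0, 0]
    - [0, 0, 0, 0.004, 0, 0, 0]
    - [0, 0, 0, 0, 0, 0, 0]

```text
time_s: 9.07
tcp_pos: [0.4686, 0.334, 0.0947]
eef_rot: [179.9, -0.1, -95.7]
contact_force: [-0.1, -0.2, -2.0]
gripper_width: 0.0239
gripper_force: 35.0
```

Emit:
apply_moves:
  targets:
    - [0.8, 0, 0, 0, 0, 0, 0]
    - [0.8, 0, 0, 0, 0, 0, 0]
    - [0.8, 0, 0, 0, 0, 0, 0]
    - [0.8, 0, 0, 0, 0, 0, 0]
    - [0.8, 0, 0, -0.03, 0, 0, 0]
    - [0.8, 0, 0, -0.04, 0, 0, 0]
    - [0.8, 0, 0, -0.04, 0, 0, 0]
    - [0.8, 0, 0, 0, 0, 0, -0.0769]
    - [0.8, 0, 0, 0, 0, 0, -0.0769]
    - [0.8, 0, 0, 0, 0, 0, -0.0769]
    - [0.8, 0, 0, 0, 0, 0, -0.0769]
    - [0.8, 0, 0, 0, 0, 0, -0.0769]
    - [0.8, 0, 0, 0, 0, 0, -0.0769]
    - [0.8, 0, 0, 0, 0, 0, -0.0769]
    - [0.8, 0, 0, 0, 0, 0, -0.0769]
    - [0.8, 0, 0, 0, 0, 0, -0.0769]
    - [0.8, 0, 0, 0, 0, 0, -0.0769]
    - [0.8, 0, 0, 0, 0, 0, -0.0769]
    - [0.8, 0, 0, 0, 0, 0, -0.0769]
    - [0.8, 0, 0, 0, 0, 0, -0.0769]
    - [0.8, 0, 0, 0, 0, 0, 0]

```text
invalid input
```

```bash
python3 - <<'E'
from h import *
togo([.4675,.3342,.22],R.from_euler('xyz',[180,20,-6],degrees=True))
E
```

```text
shift mm [ 1.000e-01  1.300e+00 -1.253e+02] turn deg [-15.52 -15.7  -88.7 ] n [ 1.000e-04  1.300e-03 -1.253e-01] [-0.1724 -0.1745 -0.9856]
```

Emit:
apply_moves:
  targets:
    - [0.8, 0, 0, 0, 0, 0, 0]
    - [0.8, 0, 0, 0, 0, 0, 0]
    - [0.8, 0, 0, 0, 0, 0, 0]
    - [0.8, 0, 0, 0, 0, 0, 0]
    - [0.8, 0, 0, -0.03, 0, 0, 0]
    - [0.8, 0, 0, -0.04, 0, 0, 0]
    - [0.8, 0, 0, -0.04, 0, 0, 0]
    - [0.8, 0, 0, 0, 0, 0, -0.0767]
    - [0.8, 0, 0, 0, 0, 0, -0.0767]
    - [0.8, 0, 0, 0, 0, 0, -0.0767]
    - [0.8, 0, 0, 0, 0, 0, -0.0767]
    - [0.8, 0, 0, 0, 0, 0, -0.0767]
    - [0.8, 0, 0, 0, 0, 0, -0.0767]
    - [0.8, 0, 0, 0, 0, 0, -0.0767]
    - [0.8, 0, 0, 0, 0, 0, -0.0767]
    - [0.8, 0, 0, 0, 0, 0, -0.0767]
    - [0.8, 0, 0, 0, 0, 0, -0.0767]
    - [0.8, 0, 0, 0, 0, 0, -0.0767]
    - [0.8, 0, 0, 0, 0, 0, -0.0767]
    - [0.8, 0, 0, 0, 0, 0, -0.0767]

```text
time_s: 10.73
tcp_pos: [0.4689, 0.3343, 0.2055]
eef_rot: [-180.0, 0.1, -5.6]
contact_force: [0.1, -0.0, -0.4]
gripper_width: 0.0701
gripper_force: 0.0
```

Emit:
apply_moves:
  targets:
    - [0.8, 0, 0, 0, 0, -0.0741, 0]
    - [0.8, 0, 0, 0, 0, -0.0741, 0]
    - [0.8, 0, 0, 0, 0, -0.0741, 0]
    - [0.8, 0, 0, 0, 0, 0, 0]
    - [0.8, 0, 0, 0, 0, 0, 0]

```text
time_s: 11.15
tcp_pos: [0.4703, 0.3337, 0.2035]
eef_rot: [179.9, 20.1, -6.2]
contact_force: [1.1, -0.6, -0.2]
gripper_width: 0.07
gripper_force: 0.0
```

```bash
python3 - <<'E'
from h import *
c=snap('wrist','w6');P=cloud(c)
m=(abs(P[...,2]-.118)<.005)&(abs(P[...,0]-.468)<.03)&(abs(P[...,1]-.334)<.03);y=P[m];print(m.sum(),cv2.minAreaRect((y[:,:2]*1000).astype(np.float32)),y.mean(0))
togo([.4675,.3342,.092],R.from_euler('xyz',[180,20,-6],degrees=True));t,r,s=pose();print(t,r.as_euler('xyz',degrees=True))
E
```

```text
1789 ((469.7174072265625, 334.28936767578125), (23.990734100341797, 24.00396156311035), 84.35364532470703) [0.47113978 0.33413358 0.11791037]
shift mm [ 36.4  -0.3 106.2] turn deg [ 0.03  0.03 -0.06] n [ 0.0364 -0.0003  0.1062] [ 0.0003  0.0003 -0.0007]
[0.46961081 0.33379976 0.20422024] [179.95170048  20.02946408  -6.06671907]
```

Emit:
apply_moves:
  targets:
    - [0.8, 0.0096, -0.0005, 0.0264, 0, 0, 0]
    - [0.8, 0.0096, 0, 0.0264, 0, 0, 0]
    - [0.8, 0.0096, 0, 0.0264, 0, 0, 0]
    - [0.6, 0.0096, 0, 0.0262, 0, 0, 0]
    - [0.4, 0, 0, 0, 0, 0, 0]
    - [0, 0, 0, 0, 0, 0, 0]
    - [0, 0, 0, 0, 0, 0, 0]
    - [0, 0, 0, 0, 0, 0, 0]
    - [0, 0, 0, 0, 0, 0, 0]
    - [0, 0, 0, 0, 0, 0, 0]
    - [0, 0, 0, 0, 0, 0, 0]
    - [0, 0, 0, 0, 0, 0, 0]
    - [0, 0, 0, 0, 0, 0, 0]
  newtons: 40

```text
time_s: 12.28
tcp_pos: [0.4692, 0.335, 0.0939]
eef_rot: [-179.9, 20.0, -5.9]
contact_force: [-0.2, 0.1, 6.5]
gripper_width: 0.0238
gripper_force: 40.0
```

Emit:
apply_moves:
  targets:
    - [0, -0.005, 0, -0.0138, 0, 0, 0]
    - [0, -0.0096, 0, -0.0264, 0, 0, 0]
    - [0, -0.0096, 0, -0.0264, 0, 0, 0]
    - [0, -0.0096, 0, -0.0264, 0, 0, 0]
    - [0, -0.0096, 0, -0.0264, 0, 0, 0]
    - [0, -0.0055, 0, -0.015, 0, 0, 0]
    - [0, 0, 0, 0, 0, 0, 0]
    - [0, 0, 0, 0, 0, 0, 0]

```text
time_s: 12.95
tcp_pos: [0.4691, 0.3349, 0.2364]
eef_rot: [-179.9, 20.0, -5.9]
contact_force: [-0.8, 0.2, -3.1]
gripper_width: 0.0239
gripper_force: 40.0
```

```bash
cat >> kin2.py <<'E'
def Rtool(beta,yaw=-13.44):
    _,n,u,l=Rslope(yaw);b=np.radians(beta)
    z=np.sin(b)*u-np.array([0,0,np.cos(b)]);y=-l;x=np.cross(y,z);return R.from_matrix(np.stack([x,y,z],1)),n,u,l
E
python3 - <<'E'
from kin2 import *
c=snap('wrist','w7');P=cloud(c);t,r,s=pose();Q=r.inv().apply(P.reshape(-1,3)-t)*1000
# gauge frame: axis down in tool = rotate about y : g=20
g=np.radians(20);a=np.array([np.sin(g),0,np.cos(g)])  # expected down-axis
e=np.array([np.cos(g),0,-np.sin(g)])
k=np.stack([Q@e,Q[:,1],Q@a],1);ok=(abs(k[:,0])<25)&(abs(k[:,1])<20)&(k[:,2]>38)&(k[:,2]<90)
k=k[ok];print(ok.sum(),k.min(0),k.max(0))
s_=least_squares(lambda v:np.hypot(k[:,0]-v[0]-v[2]*(k[:,2]-60),k[:,1]-v[1]-v[3]*(k[:,2]-60))-10,[0,0,0,0],loss='soft_l1',f_scale=.5).x
print('axis at 60 ahead:',s_[:2],'tilt deg e,y',np.degrees(s_[2:]))
print(t,r.as_euler('xyz',degrees=True),s['gripper_width'],s['contact_force'])
rt,n,u,l=Rtool(10);print(rt.as_euler('xyz',degrees=True));togo(MOUTH['L']+n*(.082+.05),rt)
print((rt.inv()*r).inv().as_rotvec(degrees=True), ik(MOUTH['L']+n*.132,rt,SEED,4)[0])
E
grep -n "k2" /dev/null
```

```text
1752 [  0.502676   -10.92576841  38.01795667] [11.64586704  9.02756844 80.93185237]
axis at 60 ahead: [ 0.51467547 -0.97022328] tilt deg e,y [0.09470756 0.01041932]
[0.46854598 0.33457002 0.23509573] [-179.99788846   20.13171781   -5.97169634] 0.023684664814142713 [-0.31399552 -0.67257508 -1.94763251]
[180.   -10.   -13.44]
shift mm [ 76.7 188.    5.3] turn deg [ 0.67 30.09  7.52] n [0.0767 0.188  0.0053] [0.0074 0.3343 0.0836]
[ 0.66504953 30.08878441  7.52490022] (np.float64(2.087249734468378e-26), array([ 41.59548662,   4.5611743 , -31.12358134,  10.85888171,
       -49.05828728,  28.21292634]))
```

View pics/w7.png

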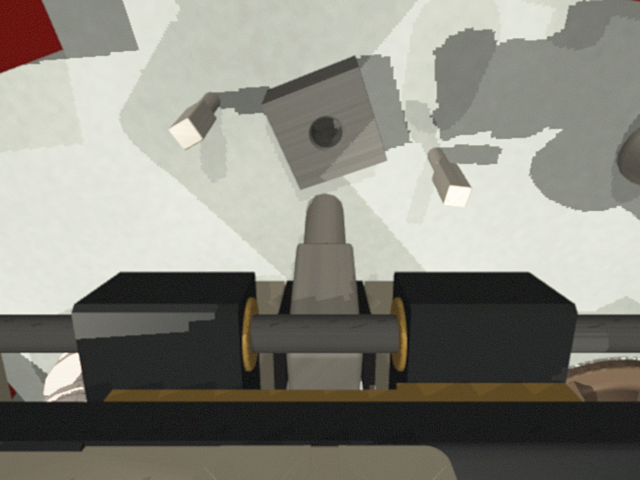

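The gauge is held 20° oblique with its tip pointing straight down, at about (324,200), and the empty hole shows at (325,131). I'll rotate and travel to the left collar.

Emit:
apply_moves:
  targets:
    - [0, 0, 0, 0, 0.0015, 0.0669, 0.0167]
    - [0, 0, 0, 0, 0.0015, 0.0669, 0.0167]
    - [0, 0, 0, 0, 0.0015, 0.0669, 0.0167]
    - [0, 0, 0, 0, 0.0015, 0.0669, 0.0167]
    - [0, 0, 0, 0, 0.0015, 0.0669, 0.0167]
    - [0, 0, 0, 0, 0, 0, 0]
    - [0, 0, 0, 0, 0, 0, 0]

```text
time_s: 13.58
tcp_pos: [0.4665, 0.3334, 0.2336]
eef_rot: [179.8, -10.0, -13.2]
contact_force: [0.1, 0.0, -0.9]
gripper_width: 0.0233
gripper_force: 40.0
```

```bash
python3 - <<'E'
from kin2 import *
rt,n,u,l=Rtool(10);togo(MOUTH['L']+n*(.082+.05),rt)
E
```

```text
shift mm [ 88.4 176.   46.5] turn deg [0.2  0.05 0.25] n [0.0884 0.176  0.0465] [0.0022 0.0005 0.0027]
```

Emit:
apply_moves:
  targets:
    - [0, 0.0147, 0.0293, 0.0077, 0, 0, 0.0027]
    - [0, 0.0147, 0.0293, 0.0077, 0, 0, 0]
    - [0, 0.0147, 0.0293, 0.0077, 0, 0, 0]
    - [0, 0.0147, 0.0293, 0.0077, 0, 0, 0]
    - [0, 0.0147, 0.0293, 0.0077, 0, 0, 0]
    - [0, 0.0147, 0.0293, 0.0077, 0, 0, 0]
    - [0, 0, 0, 0, 0, 0, 0]
    - [0, 0, 0, 0, 0, 0, 0]
    - [0, 0, 0, 0, 0, 0, 0]

```text
time_s: 14.33
tcp_pos: [0.5207, 0.1414, 0.2053]
eef_rot: [-179.9, -10.0, -13.8]
contact_force: [0.4, 0.2, -1.6]
gripper_width: 0.0237
gripper_force: 40.0
```

```bash
cat >> kin2.py <<'E'
from ring import rings
def align(f,k,stand=.005):
    c,P=rings(f);t,r,s=pose();X=P.reshape(-1,3);rt,n,u,l=Rtool(10)
    a=r.apply([np.sin(np.radians(20)),0,np.cos(np.radians(20))]);e=np.cross(r.apply([0,1,0]),a);y=r.apply([0,1,0])
    d=(X-t)*1000;q=np.stack([d@e,d@y,d@a],1);ok=(abs(q[:,0])<25)&(abs(q[:,1])<20)&(q[:,2]>38)&(q[:,2]<90);q=q[ok]
    if len(q)>50:
        v=least_squares(lambda v:np.hypot(q[:,0]-v[0]-v[2]*(q[:,2]-60),q[:,1]-v[1]-v[3]*(q[:,2]-60))-10,[0,0,0,0],loss='soft_l1',f_scale=.5).x
        print(len(q),'axis e,y',v[:2].round(2),'tilt',np.degrees(v[2:]).round(2),'zmax',np.percentile(q[:,2],99.5).round(1))
    m=(MOUTH[k]-t)*1000;print('mouth e,y,a',round(m@e,2),round(m@y,2),round(m@a,2),'gauge axis vs -n deg',np.degrees(np.arccos(min(1,-a@n))).round(2),'t',s['time_s'],'F',s['contact_force'].round(1))
E
python3 -c "
from kin2 import *
align('w8','L')"
```

```text
plane 19469 [-0.4846  0.1151  0.8671] yaw -13.36 tilt 29.87
ring 2498 [456. 167.] centre [0.5646 0.0453 0.0897] r [11.9 21.6] mean [0.566  0.0453 0.0902]
ring 2587 [584. 166.] centre [ 0.5455 -0.0345  0.0896] r [11.8 21.7] mean [ 0.547  -0.034   0.0901]
ring 2340 [328. 166.] centre [0.5837 0.1247 0.0898] r [11.9 21.5] mean [0.5858 0.1241 0.0908]
1803 axis e,y [0.1  0.06] tilt [0.  0.1] zmax 81.7
mouth e,y,a -2.02 1.92 132.81 gauge axis vs -n deg 0.06 t 14.3833 F [-0.1  0.3 -2. ]
```

Emit:
apply_moves:
  targets:
    - [0, -0.0012, 0.0019, 0.0004, 0, 0, 0]
    - [0, 0.0053, 0, 0.0147, 0, 0, 0]
    - [0, 0.0053, 0, 0.0147, 0, 0, 0]
    - [0, 0.0053, 0, 0.0147, 0, 0, 0]
    - [0, 0, 0, 0, 0, 0, 0]
    - [0, 0, 0, 0, 0, 0, 0]

```text
time_s: 14.88
tcp_pos: [0.5407, 0.1349, 0.1636]
eef_rot: [180.0, -10.0, -13.6]
contact_force: [-0.3, -0.8, -1.5]
gripper_width: 0.0236
gripper_force: 40.0
```

```bash
python3 -c "
from kin2 import *
align('w9','L')"
```

```text
plane 27430 [-0.4844  0.1147  0.8673] yaw -13.33 tilt 29.85
ring 3358 [476. 199.] centre [0.5646 0.0452 0.0897] r [11.8 21.6] mean [0.5663 0.0453 0.0903]
ring 2572 [325. 193.] centre [0.5835 0.1247 0.0898] r [12.  21.6] mean [0.5889 0.1234 0.0926]
ring 2160 [611. 203.] centre [ 0.5456 -0.0344  0.0896] r [11.9 21.8] mean [ 0.5467 -0.026   0.0888]
4300 axis e,y [ 0.52 -0.04] tilt [8.57 0.37] zmax 89.7
mouth e,y,a -0.09 0.09 86.64 gauge axis vs -n deg 0.06 t 14.9333 F [-0.1 -1.3 -1.6]
```

Emit:
apply_moves:
  targets:
    - [0, 0.0014, 0, 0.0026, 0, 0, 0]
    - [0, 0.001, 0, 0.0028, 0, 0, 0]
    - [0, 0.001, 0, 0.0028, 0, 0, 0]
    - [0, 0.001, 0, 0.0028, 0, 0, 0]
    - [0, 0.001, 0, 0.0028, 0, 0, 0]
    - [0, 0, 0, 0, 0, 0, 0]
    - [0, 0, 0, 0, 0, 0, 0]

```text
time_s: 15.52
tcp_pos: [0.5485, 0.1325, 0.1514]
eef_rot: [-180.0, -10.0, -13.7]
contact_force: [0.1, 0.6, -1.3]
gripper_width: 0.024
gripper_force: 40.0
```

```bash
cat >> kin2.py <<'E'
def chk(k):
    t,r,s=pose();a=r.apply([np.sin(np.radians(20)),0,np.cos(np.radians(20))]);y=r.apply([0,1,0]);e=np.cross(y,a)
    m=(MOUTH[k]-t)*1000;F=s['contact_force'];print('depth',round(82-m@a,2),'mouth e,y',round(m@e,2),round(m@y,2),'F e,y,a',round(F@e,1),round(F@y,1),round(F@a,1),'w',s['gripper_width'].round(4),'t',s['time_s'])
E
python3 -c "
from kin2 import *
chk('L')"
```

```text
Traceback (most recent call last):
  File "kin2.py", line 36, in chk
    m=(MOUTH[k]-t)*1000;F=s['contact_force'];print('depth',round(82-m@a,2),'mouth e,y',round(m@e,2),round(m@y,2),'F e,y,a',round(F@e,1),round(F@y,1),round(F@a,1),'w',s['gripper_width'].round(4),'t',s['time_s'])
                                                                                                                                                                      ^^^^^^^^^^^^^^^^^^^^^^^^
AttributeError: 'float' object has no attribute 'round'
```

Next, slow steps across the 12 mm depth.

Emit:
apply_moves:
  targets:
    - [0, 0.0003, 0, 0.0009, 0, 0, 0]
    - [0, 0.0003, 0, 0.0009, 0, 0, 0]
    - [0, 0.0003, 0, 0.0009, 0, 0, 0]
    - [0, 0.0003, 0, 0.0009, 0, 0, 0]
    - [0, 0.0003, 0, 0.0009, 0, 0, 0]
    - [0, 0, 0, 0, 0, 0, 0]

```text
time_s: 16.02
tcp_pos: [0.5507, 0.1321, 0.1472]
eef_rot: [-179.9, -10.0, -13.7]
contact_force: [-0.2, -0.1, -1.8]
gripper_width: 0.0238
gripper_force: 40.0
```

```bash
sed -i "s/s\['gripper_width'\].round(4)/round(s['gripper_width'],4)/" kin2.py; python3 -c "
from kin2 import *
chk('L')"
```

```text
depth 15.38 mouth e,y -0.36 -0.57 F e,y,a -1.1 0.1 1.5 w 0.0238 t 16.0167
```

Emit:
apply_moves:
  targets:
    - [0, 0.001, 0, 0.0028, 0, 0, 0]
    - [0, 0.001, 0, 0.0028, 0, 0, 0]
    - [0, 0.001, 0, 0.0028, 0, 0, 0]
    - [0, 0.001, 0, 0.0028, 0, 0, 0]
    - [0, 0.0003, 0, 0.0009, 0, 0, 0]
    - [0, 0.0003, 0, 0.0009, 0, 0, 0]
    - [0, 0, 0, 0, 0, 0, 0]

```text
time_s: 16.6
tcp_pos: [0.5574, 0.1304, 0.1352]
eef_rot: [-180.0, -10.0, -13.7]
contact_force: [0.0, -0.0, -1.3]
gripper_width: 0.0238
gripper_force: 40.0
```

```bash
python3 -c "
from kin2 import *
chk('L')"
```

```text
depth 29.25 mouth e,y -0.22 -0.63 F e,y,a -0.6 0.0 1.1 w 0.0238 t 16.6
```

Emit:
apply_moves:
  targets:
    - [0, 0.0003, 0, 0.0009, 0, 0, 0]
    - [0, 0.0003, 0, 0.0009, 0, 0, 0]
    - [0, 0, 0, 0, 0, 0, 0]

```text
time_s: 16.85
tcp_pos: [0.5582, 0.1305, 0.1343]
eef_rot: [-179.9, -10.1, -13.7]
contact_force: [-3.9, 0.9, 3.8]
gripper_width: 0.0237
gripper_force: 40.0
```

Emit:
apply_moves:
  targets:
    - [0, 0.0003, 0, 0.0008, 0, 0, 0]
    - [0, 0, 0, 0, 0, 0, 0]

```text
time_s: 17.02
tcp_pos: [0.5583, 0.1304, 0.1343]
eef_rot: [-179.9, -10.1, -13.7]
contact_force: [-10.5, 3.3, 11.9]
gripper_width: 0.0241
gripper_force: 40.0
```

```bash
python3 -c "
from kin2 import *
chk('L')"
```

```text
depth 30.42 mouth e,y -0.62 -0.4 F e,y,a -3.5 -0.7 -15.8 w 0.0241 t 17.0167
```

Left collar: the gauge reached the full depth (contact at about 31 mm, with an axial force of about 15 N), so it is good. I'll withdraw and go to the middle one.

Emit:
apply_moves:
  targets:
    - [0, -0.001, 0, -0.0028, 0, 0, 0]
    - [0, -0.0041, 0, -0.0113, 0, 0, 0]
    - [0, -0.0041, 0, -0.0113, 0, 0, 0]
    - [0, -0.0041, 0, -0.0113, 0, 0, 0]
    - [0, -0.0041, 0, -0.0113, 0, 0, 0]
    - [0, 0, 0.0205, 0, 0, 0, 0]
    - [0, 0, 0.0205, 0, 0, 0, 0]
    - [0, 0, 0.0205, 0, 0, 0, 0]
    - [0, 0, 0.0205, 0, 0, 0, 0]
    - [0, 0, 0, 0, 0, 0, 0]
    - [0, 0, 0, 0, 0, 0, 0]

```text
time_s: 17.93
tcp_pos: [0.5142, 0.0559, 0.178]
eef_rot: [-179.9, -10.1, -13.7]
contact_force: [0.6, 0.7, -1.5]
gripper_width: 0.0238
gripper_force: 40.0
```

```bash
python3 -c "
from kin2 import *
align('w10','M');chk('M')"
```

```text
plane 28688 [-0.4846  0.1148  0.8672] yaw -13.33 tilt 29.87
ring 2329 [323. 181.] centre [0.5645 0.0451 0.0897] r [11.9 21.6] mean [0.5697 0.0439 0.0925]
ring 3023 [466. 187.] centre [ 0.5456 -0.0345  0.0897] r [11.9 21.5] mean [ 0.5471 -0.0345  0.0903]
ring 2989 [181. 188.] centre [0.5835 0.1246 0.0898] r [11.8 21.7] mean [0.5849 0.1237 0.0904]
1795 axis e,y [-0.37  0.28] tilt [-0.03  0.19] zmax 81.4
mouth e,y,a -0.83 -0.37 101.93 gauge axis vs -n deg 0.12 t 17.9833 F [ 0.2 -0.1 -3.5]
depth -19.93 mouth e,y -0.83 -0.37 F e,y,a -1.6 0.1 3.1 w 0.024 t 17.9833
```

Emit:
apply_moves:
  targets:
    - [0, 0.0002, -0.0006, -0.0001, 0, 0, 0]
    - [0, 0.0019, 0, 0.0053, 0, 0, 0]
    - [0, 0.0019, 0, 0.0053, 0, 0, 0]
    - [0, 0.0019, 0, 0.0053, 0, 0, 0]
    - [0, 0.001, 0, 0.0026, 0, 0, 0]
    - [0, 0.001, 0, 0.0026, 0, 0, 0]
    - [0, 0.001, 0, 0.0026, 0, 0, 0]
    - [0, 0.0008, 0, 0.0022, 0, 0, 0]
    - [0, 0, 0, 0, 0, 0, 0]

```text
time_s: 18.73
tcp_pos: [0.5283, 0.0537, 0.153]
eef_rot: [-180.0, -10.0, -13.7]
contact_force: [0.0, 0.2, -0.8]
gripper_width: 0.0239
gripper_force: 40.0
```

```bash
python3 -c "
from kin2 import *
chk('M')"
```

```text
depth 8.71 mouth e,y -0.21 0.02 F e,y,a -0.4 -0.2 0.7 w 0.0239 t 18.7333
```

Emit:
apply_moves:
  targets:
    - [0, 0.0003, 0, 0.0009, 0, 0, 0]
    - [0, 0.0003, 0, 0.0009, 0, 0, 0]
    - [0, 0, 0, 0, 0, 0, 0]

```text
time_s: 18.98
tcp_pos: [0.5292, 0.0536, 0.1518]
eef_rot: [-179.9, -10.1, -13.7]
contact_force: [0.1, 0.7, -2.6]
gripper_width: 0.0238
gripper_force: 40.0
```

Emit:
apply_moves:
  targets:
    - [0, 0.0003, 0, 0.0009, 0, 0, 0]
    - [0, 0, 0, 0, 0, 0, 0]

```text
time_s: 19.15
tcp_pos: [0.5296, 0.0535, 0.151]
eef_rot: [-179.9, -10.1, -13.7]
contact_force: [-0.8, -0.3, -1.5]
gripper_width: 0.0236
gripper_force: 40.0
```

```bash
python3 -c "
from kin2 import *
chk('M')"
```

```text
depth 11.1 mouth e,y -0.39 0.19 F e,y,a -1.3 0.4 0.9 w 0.0236 t 19.15
```

Emit:
apply_moves:
  targets:
    - [0, 0.0003, 0, 0.0009, 0, 0, 0]
    - [0, 0.0003, 0, 0.0009, 0, 0, 0]
    - [0, 0, 0, 0, 0, 0, 0]

```text
time_s: 19.4
tcp_pos: [0.5305, 0.0533, 0.1491]
eef_rot: [-179.9, -10.1, -13.7]
contact_force: [-0.6, 0.2, -2.1]
gripper_width: 0.0238
gripper_force: 40.0
```

```bash
python3 -c "
from kin2 import *
chk('M')"
```

```text
depth 13.12 mouth e,y -0.25 0.13 F e,y,a -1.6 -0.1 1.5 w 0.0238 t 19.4
```

Emit:
apply_moves:
  targets:
    - [0, 0.0003, 0, 0.0009, 0, 0, 0]
    - [0, 0.0003, 0, 0.0009, 0, 0, 0]
    - [0, 0, 0, 0, 0, 0, 0]

```text
time_s: 19.65
tcp_pos: [0.5314, 0.053, 0.1474]
eef_rot: [-179.9, -10.0, -13.7]
contact_force: [0.3, -0.5, -2.0]
gripper_width: 0.024
gripper_force: 40.0
```

Emit:
apply_moves:
  targets:
    - [0, 0.001, 0, 0.0028, 0, 0, 0]
    - [0, 0.001, 0, 0.0028, 0, 0, 0]
    - [0, 0.001, 0, 0.0028, 0, 0, 0]
    - [0, 0.001, 0, 0.0028, 0, 0, 0]
    - [0, 0.0003, 0, 0.0009, 0, 0, 0]
    - [0, 0, 0, 0, 0, 0, 0]

```text
time_s: 20.15
tcp_pos: [0.5375, 0.0514, 0.136]
eef_rot: [-180.0, -10.0, -13.7]
contact_force: [-1.0, 0.5, -1.6]
gripper_width: 0.0239
gripper_force: 40.0
```

```bash
python3 -c "
from kin2 import *
chk('M')"
```

```text
depth 28.14 mouth e,y 0.11 -0.04 F e,y,a -1.8 -0.3 0.9 w 0.0239 t 20.15
```

Emit:
apply_moves:
  targets:
    - [0, 0.0003, 0, 0.0009, 0, 0, 0]
    - [0, 0.0003, 0, 0.0009, 0, 0, 0]
    - [0, 0, 0, 0, 0, 0, 0]

```text
time_s: 20.4
tcp_pos: [0.5385, 0.0514, 0.1347]
eef_rot: [-179.9, -10.1, -13.7]
contact_force: [-0.7, -0.7, -2.2]
gripper_width: 0.0237
gripper_force: 40.0
```

Emit:
apply_moves:
  targets:
    - [0, 0.0003, 0, 0.0008, 0, 0, 0]
    - [0, 0, 0, 0, 0, 0, 0]

```text
time_s: 20.57
tcp_pos: [0.5389, 0.0513, 0.1342]
eef_rot: [-179.9, -10.1, -13.7]
contact_force: [-0.1, 0.3, -0.7]
gripper_width: 0.0235
gripper_force: 40.0
```

```bash
python3 -c "
from kin2 import *
chk('M')"
```

```text
depth 30.4 mouth e,y -0.25 0.22 F e,y,a -0.4 -0.3 0.5 w 0.0235 t 20.5667
```

Emit:
apply_moves:
  targets:
    - [0, 0.0003, 0, 0.0009, 0, 0, 0]
    - [0, 0, 0, 0, 0, 0, 0]

```text
time_s: 20.73
tcp_pos: [0.5391, 0.0513, 0.1342]
eef_rot: [-179.9, -10.1, -13.7]
contact_force: [-9.1, 2.0, 10.6]
gripper_width: 0.0236
gripper_force: 40.0
```

```bash
python3 -c "
from kin2 import *
chk('M')"
```

```text
depth 30.47 mouth e,y -0.39 0.22 F e,y,a -2.8 0.2 -13.8 w 0.0236 t 20.7333
```

The middle collar also lets the gauge right down. On to the right one.

Emit:
apply_moves:
  targets:
    - [0, -0.001, 0, -0.0028, 0, 0, 0]
    - [0, -0.0041, 0, -0.0113, 0, 0, 0]
    - [0, -0.0041, 0, -0.0113, 0, 0, 0]
    - [0, -0.0041, 0, -0.0113, 0, 0, 0]
    - [0, -0.0041, 0, -0.0113, 0, 0, 0]
    - [0, 0, 0.0205, 0, 0, 0, 0]
    - [0, 0, 0.0205, 0, 0, 0, 0]
    - [0, 0, 0.0205, 0, 0, 0, 0]
    - [0, 0, 0.0205, 0, 0, 0, 0]
    - [0, 0, 0, 0, 0, 0, 0]
    - [0, 0, 0, 0, 0, 0, 0]

```text
time_s: 21.65
tcp_pos: [0.4949, -0.0233, 0.1775]
eef_rot: [-179.9, -10.1, -13.8]
contact_force: [1.0, 0.6, -2.3]
gripper_width: 0.0238
gripper_force: 40.0
```

```bash
python3 -c "
from kin2 import *
align('w11','R');chk('R')"
```

```text
plane 33445 [-0.4856  0.1157  0.8665] yaw -13.4 tilt 29.95
ring 3015 [181. 188.] centre [0.5645 0.0448 0.0898] r [11.8 21.6] mean [0.5659 0.044  0.0904]
ring 2354 [324. 180.] centre [ 0.5454 -0.0348  0.0897] r [12.  21.6] mean [ 0.5505 -0.036   0.0925]
ring 3107 [ 39. 188.] centre [0.5834 0.1243 0.0898] r [11.8 21.7] mean [0.5848 0.1231 0.0904]
1791 axis e,y [-0.32  0.18] tilt [-0.08  0.19] zmax 81.4
mouth e,y,a -0.25 0.16 101.74 gauge axis vs -n deg 0.11 t 21.7 F [ 0.6  0.  -1.9]
depth -19.74 mouth e,y -0.25 0.16 F e,y,a -0.4 -0.2 1.9 w 0.0239 t 21.7
```

Emit:
apply_moves:
  targets:
    - [0, 0.0008, 0, -0.0003, 0, 0, 0]
    - [0, 0.0019, 0, 0.0053, 0, 0, 0]
    - [0, 0.0019, 0, 0.0053, 0, 0, 0]
    - [0, 0.0019, 0, 0.0053, 0, 0, 0]
    - [0, 0.001, 0, 0.0026, 0, 0, 0]
    - [0, 0.001, 0, 0.0026, 0, 0, 0]
    - [0, 0.001, 0, 0.0026, 0, 0, 0]
    - [0, 0.0008, 0, 0.0022, 0, 0, 0]
    - [0, 0, 0, 0, 0, 0, 0]

```text
time_s: 22.45
tcp_pos: [0.5093, -0.026, 0.1534]
eef_rot: [-180.0, -10.0, -13.7]
contact_force: [0.1, -0.2, -1.6]
gripper_width: 0.0238
gripper_force: 40.0
```

Emit:
apply_moves:
  targets:
    - [0, 0.0003, 0, 0.0009, 0, 0, 0]
    - [0, 0, 0, 0, 0, 0, 0]

```text
time_s: 22.62
tcp_pos: [0.5098, -0.0261, 0.1531]
eef_rot: [-179.9, -10.1, -13.7]
contact_force: [0.0, -0.3, -2.0]
gripper_width: 0.0239
gripper_force: 40.0
```

```bash
python3 -c "
from kin2 import *
chk('R')"
```

```text
depth 8.89 mouth e,y -0.91 0.36 F e,y,a -0.9 0.3 1.8 w 0.0239 t 22.6167
```

Emit:
apply_moves:
  targets:
    - [0, 0.0003, 0, 0.0009, 0, 0, 0]
    - [0, 0, 0, 0, 0, 0, 0]

```text
time_s: 22.78
tcp_pos: [0.5103, -0.0262, 0.1523]
eef_rot: [-179.9, -10.1, -13.7]
contact_force: [0.5, 0.7, -1.5]
gripper_width: 0.0236
gripper_force: 40.0
```

Emit:
apply_moves:
  targets:
    - [0, 0.0003, 0, 0.0009, 0, 0, 0]
    - [0, 0, 0, 0, 0, 0, 0]

```text
time_s: 22.95
tcp_pos: [0.5108, -0.0263, 0.1517]
eef_rot: [-179.9, -10.1, -13.7]
contact_force: [-2.2, -0.2, 1.6]
gripper_width: 0.0237
gripper_force: 40.0
```

```bash
python3 -c "
from kin2 import *
chk('R')"
```

```text
depth 10.64 mouth e,y -1.01 0.4 F e,y,a -1.0 0.8 -2.4 w 0.0237 t 22.95
```

Emit:
apply_moves:
  targets:
    - [0, 0.0003, 0, 0.0009, 0, 0, 0]
    - [0, 0, 0, 0, 0, 0, 0]

```text
time_s: 23.12
tcp_pos: [0.511, -0.0263, 0.1513]
eef_rot: [-179.9, -10.1, -13.7]
contact_force: [-7.6, 2.9, 9.8]
gripper_width: 0.0241
gripper_force: 40.0
```

```bash
python3 - <<'E'
from kin2 import *
chk('R')
# tray from side+scene
for nm in('scene','side'):
    c=load(nm);P=cloud(c);f=c['frame'].astype(int)
    m=(f.max(-1)<60)&(P[...,0]>.3)&(P[...,0]<.6)&(P[...,1]<-.2)&(P[...,1]>-.5)&(P[...,2]<.035)&(P[...,2]>-.004)
    rim=m&(abs(P[...,2]-.026)<.003);fl=m&(abs(P[...,2]-.004)<.003)
    for t,mm in(('all',m),('rim',rim),('floor',fl)): y=P[mm];print(nm,t,mm.sum(),cv2.minAreaRect((y[:,:2]*1000).astype(np.float32)))
E
```

```text
depth 11.05 mouth e,y -1.05 0.39 F e,y,a -2.1 -1.0 -12.6 w 0.0241 t 23.1167
scene all 2209 ((452.80767822265625, -327.1234130859375), (173.22177124023438, 130.33717346191406), 12.363526344299316)
scene rim 211 ((452.4120178222656, -323.9117126464844), (170.32168579101562, 124.22540283203125), 12.140862464904785)
scene floor 1032 ((451.7908935546875, -326.9642639160156), (170.17764282226562, 121.84419250488281), 11.576848030090332)
side all 7678 ((450.7774963378906, -329.3238220214844), (170.51641845703125, 120.18476867675781), 12.273785591125488)
side rim 746 ((450.8216857910156, -329.6252746582031), (169.92999267578125, 119.49211120605469), 12.631192207336426)
side floor 5521 ((450.0959167480469, -330.0559997558594), (169.90005493164062, 118.4183578491211), 11.266106605529785)
```

The right collar stops the gauge at 12 mm, so it is the reject. I'll withdraw and return the gauge to its holder.

Emit:
apply_moves:
  targets:
    - [0, -0.001, 0, -0.0028, 0, 0, 0]
    - [0, -0.0041, 0, -0.0113, 0, 0, 0]
    - [0, -0.0041, 0, -0.0113, 0, 0, 0]
    - [0, -0.0041, 0, -0.0113, 0, 0, 0]
    - [0, -0.0041, 0, -0.0113, 0, 0, 0]
    - [0, -0.0041, 0, -0.0113, 0, 0, 0]
    - [0, 0, 0, 0, 0, 0, 0]

```text
time_s: 23.7
tcp_pos: [0.4807, -0.0186, 0.2072]
eef_rot: [-179.8, -10.2, -13.6]
contact_force: [0.1, -0.8, -1.6]
gripper_width: 0.0239
gripper_force: 40.0
```

```bash
python3 - <<'E'
from kin2 import *
t,r,s=pose();print(t);togo([.4645,.3340,.245],r)
togo([.4645,.3340,.245],R.from_euler('xyz',[180,20,-6],degrees=True))
E
```

```text
[ 0.4806948  -0.01863776  0.20717209]
shift mm [ -90.7 -339.   -53.8] turn deg [0. 0. 0.] n [-0.0907 -0.339  -0.0538] [0. 0. 0.]
shift mm [ -90.7 -339.   -53.8] turn deg [ -0.83 -30.18  -7.66] n [-0.0907 -0.339  -0.0538] [-0.0092 -0.3353 -0.0852]
```

Emit:
apply_moves:
  targets:
    - [0, -0.0091, -0.0339, -0.0054, 0, 0, 0]
    - [0, -0.0091, -0.0339, -0.0054, 0, 0, 0]
    - [0, -0.0091, -0.0339, -0.0054, 0, 0, 0]
    - [0, -0.0091, -0.0339, -0.0054, 0, 0, 0]
    - [0, -0.0091, -0.0339, -0.0054, 0, 0, 0]
    - [0, -0.0091, -0.0339, -0.0054, 0, 0, 0]
    - [0, -0.0091, -0.0339, -0.0054, 0, 0, 0]
    - [0, -0.0091, -0.0339, -0.0054, 0, 0, 0]
    - [0, -0.0091, -0.0339, -0.0054, 0, 0, 0]
    - [0, -0.0091, -0.0339, -0.0054, 0, 0, 0]
    - [0, 0, 0, 0, -0.0018, -0.0671, -0.017]
    - [0, 0, 0, 0, -0.0018, -0.0671, -0.017]
    - [0, 0, 0, 0, -0.0018, -0.0671, -0.017]
    - [0, 0, 0, 0, -0.0018, -0.0671, -0.017]
    - [0, 0, 0, 0, -0.0018, -0.0671, -0.017]
    - [0, 0, 0, 0, 0, 0, 0]
    - [0, 0, 0, 0, 0, 0, 0]

```text
time_s: 25.12
tcp_pos: [0.4659, 0.3333, 0.24]
eef_rot: [179.8, 20.3, -6.3]
contact_force: [-0.5, -0.2, -1.6]
gripper_width: 0.024
gripper_force: 40.0
```

```bash
cat >> kin2.py <<'E'
def hold(f):
    c=snap('wrist',f);P=cloud(c);t,r,s=pose();X=P.reshape(-1,3)
    m=(abs(P[...,2]-.04)<.004)&(abs(P[...,0]-.468)<.06)&(abs(P[...,1]-.334)<.06);y=P[m];rc=cv2.minAreaRect((y[:,:2]*1000).astype(np.float32));print('holder',rc)
    m=(abs(X[:,0]-t[0])<.025)&(abs(X[:,1]-t[1])<.02)&(X[:,2]<t[2]-.04)&(X[:,2]>t[2]-.084)&(X[:,2]>.06);q=X[m]*1000
    v=least_squares(lambda v:np.hypot(q[:,0]-v[0]-v[2]*(q[:,2]-q[:,2].min()),q[:,1]-v[1]-v[3]*(q[:,2]-q[:,2].min()))-10,[t[0]*1000,t[1]*1000,0,0],loss='soft_l1',f_scale=.5).x
    print(m.sum(),'tip xy',v[:2].round(1),'tilt',np.degrees(v[2:]).round(2),'tip z',q[:,2].min().round(1))
    d=np.r_[np.array(rc[0])-v[:2],0]/1000;print('shift tool',(r.inv().apply(d)*1000).round(1),'down',r.inv().apply([0,0,-1]).round(4),t,r.as_euler('xyz',degrees=True).round(1))
E
python3 -c "
from kin2 import *
hold('w12')"
```

```text
holder ((467.6300048828125, 334.2782287597656), (75.85820007324219, 75.23265075683594), 14.586270332336426)
1773 tip xy [465.4 333.4] tilt [0.28 0.4 ] tip z 158.0
shift tool [ 2.  -1.1 -0.7] down [ 0.3448 -0.0031  0.9387] [0.46512674 0.33334516 0.2410498 ] [179.8  20.2  -6.2]
```

Emit:
apply_moves:
  targets:
    - [0, 0.002, -0.0011, -0.0007, 0, 0, 0]
    - [0, 0.0089, -0.0001, 0.0242, 0, 0, 0]
    - [0, 0.0089, -0.0001, 0.0242, 0, 0, 0]
    - [0, 0.0089, -0.0001, 0.0242, 0, 0, 0]
    - [0, 0.0089, -0.0001, 0.0242, 0, 0, 0]
    - [0, 0, 0, 0, 0, 0, 0]
    - [0, 0, 0, 0, 0, 0, 0]

```text
time_s: 25.75
tcp_pos: [0.4656, 0.3348, 0.1398]
eef_rot: [179.8, 20.2, -6.0]
contact_force: [-0.2, 0.3, -0.8]
gripper_width: 0.0239
gripper_force: 40.0
```

```bash
python3 -c "
from kin2 import *
hold('w13')"
```

```text
holder ((467.59619140625, 334.4561767578125), (76.09024810791016, 75.57583618164062), 14.606995582580566)
1716 tip xy [465.3 335.1] tilt [0.13 0.14] tip z 60.0
shift tool [ 2.2  0.4 -0.8] down [ 3.432e-01 -7.000e-04  9.393e-01] [0.46658724 0.3354182  0.1412337 ] [180.   20.1  -6. ]
```

Emit:
apply_moves:
  targets:
    - [0, 0.0022, 0.0004, -0.0008, 0, 0, 0]
    - [0, 0.0034, 0, 0.0094, 0, 0, 0]
    - [0, 0, 0, 0, 0, 0, 0]
    - [0, 0.0034, 0, 0.0094, 0, 0, 0]
    - [0, 0.0034, 0, 0.0094, 0, 0, 0]
    - [0, 0, 0, 0, 0, 0, 0]

```text
time_s: 26.3
tcp_pos: [0.4675, 0.3335, 0.1072]
eef_rot: [179.8, 20.3, -6.2]
contact_force: [-0.3, -0.1, -1.9]
gripper_width: 0.0239
gripper_force: 40.0
```

Emit:
apply_moves:
  targets:
    - [0, 0.0034, 0, 0.0094, 0, 0, 0]
    - [0, 0.0017, 0, 0.0047, 0, 0, 0]
    - [0, 0, 0, 0, 0, 0, 0]

```text
time_s: 26.55
tcp_pos: [0.4685, 0.3341, 0.094]
eef_rot: [179.9, 20.2, -6.1]
contact_force: [-0.1, -0.1, -1.3]
gripper_width: 0.0236
gripper_force: 40.0
```

Emit:
apply_moves:
  targets:
    - [0, 0.0003, 0, 0.0008, 0, 0, 0]
    - [0.7, 0, 0, 0, 0, 0, 0]
    - [0.7, 0, 0, 0, 0, 0, 0]
    - [0.7, 0, 0, 0, 0, 0, 0]
    - [0.7, 0, 0, 0, 0, 0, 0]
    - [0.7, 0, 0, 0, 0, 0, 0]
    - [0.7, -0.0068, 0, -0.0188, 0, 0, 0]
    - [0.7, -0.0103, 0, -0.0282, 0, 0, 0]
    - [0.7, -0.0103, 0, -0.0282, 0, 0, 0]
    - [0.7, -0.0103, 0, -0.0282, 0, 0, 0]
    - [0.7, -0.0103, 0, -0.0282, 0, 0, 0]
    - [0.7, 0, 0, 0, 0, 0, 0]

```text
time_s: 27.55
tcp_pos: [0.4713, 0.3355, 0.2406]
eef_rot: [-179.7, 19.7, -5.9]
contact_force: [1.0, 0.3, 0.9]
gripper_width: 0.0615
gripper_force: 0.0
```

```bash
python3 - <<'E'
from kin2 import *
c=snap('wrist','w14');P=cloud(c)
m=(abs(P[...,2]-.118)<.006)&(abs(P[...,0]-.468)<.03)&(abs(P[...,1]-.334)<.03);y=P[m];print(m.sum(),cv2.minAreaRect((y[:,:2]*1000).astype(np.float32)),y.mean(0),y[:,2].min(),y[:,2].max())
# collar pick: TCP at collar height h along n, tool beta; place with tilt beta-30 in the tray
rt,n,u,l=Rtool(10);U=MOUTH['R']-n*.032
tray=np.array([.451,-.329,0]);ty=np.radians(12.3);tx=np.array([np.cos(ty),np.sin(ty),0]);tyv=np.array([-np.sin(ty),np.cos(ty),0])
sp=tray+.042*tx;print('spot',sp)
for b in(0,5,10,15):
    rt,n,u,l=Rtool(b);g=np.radians(30-b)
    for h in(.024,.15):
        s=ik(U+n*h,rt,SEED,4);print('pick',b,h,round(s[0][0],2),s[0][1].round(0))
    for a in (12.3,-13.4,-77.7,-40):
        xh=np.array([np.cos(np.radians(a)),np.sin(np.radians(a)),0]);z3=np.array([0,0,1.])
        x=np.cos(g)*xh-np.sin(g)*z3;z=-np.sin(g)*xh-np.cos(g)*z3;rot=R.from_matrix(np.stack([x,np.cross(z,x),z],1))
        s=ik(sp+[0,0,.004+.024],rot,SEED,6);print('  place',a,round(s[0][0],2),s[0][1].round(0))
E
```

```text
1451 ((469.2480773925781, 334.58380126953125), (23.972919464111328, 24.350610733032227), 83.99198150634766) [0.47061803 0.33448947 0.11786374] 0.11201416051918986 0.12029621503982235
spot [ 0.49203591 -0.32005272  0.        ]
pick 0 0.024 0.0 [ 17.  18. -27.   0. -45.  60.]
pick 0 0.15 0.0 [ 21.   5. -27.   0. -58.  56.]
  place 12.3 0.0 [ -8.  38. -11.  11. -69. 104.]
  place -13.4 0.0 [-14.  41.  -2.   0. -77.  90.]
  place -77.7 0.0 [-29.  38.   2. -23. -76.  51.]
  place -40 0.0 [-20.  41.   3. -10. -80.  74.]
pick 5 0.024 0.0 [ 19.  16. -33.   4. -37.  55.]
pick 5 0.15 0.0 [ 23.   2. -32.   4. -52.  51.]
  place 12.3 0.0 [ -9.  36. -14.  10. -64. 105.]
  place -13.4 0.0 [-14.  38.  -6.   0. -71.  90.]
  place -77.7 0.0 [-27.  36.  -2. -20. -70.  49.]
  place -40 0.0 [-20.  38.  -1.  -9. -74.  74.]
pick 10 0.024 0.0 [ 20.  14. -39.  11. -29.  47.]
pick 10 0.15 0.0 [ 26.  -1. -37.   9. -46.  45.]
  place 12.3 0.0 [ -9.  33. -16.   8. -59. 106.]
  place -13.4 0.0 [-14.  35.  -9.   0. -65.  90.]
  place -77.7 0.0 [-25.  33.  -6. -18. -65.  47.]
  place -40 0.0 [-19.  36.  -5.  -8. -68.  73.]
pick 15 0.024 0.0 [ 20.  11. -48.  26. -20.  33.]
pick 15 0.15 0.0 [ 28.  -3. -44.  16. -39.  38.]
  place 12.3 0.0 [-10.  31. -19.   7. -54. 108.]
  place -13.4 0.0 [-14.  33. -13.   0. -59.  90.]
  place -77.7 0.0 [-22.  31. -10. -14. -59.  43.]
  place -40 0.0 [-18.  33. -10.  -6. -61.  71.]
```

The gauge is back, upright with its top at 118 mm. I'll go for the right collar now, with the same tool tilt and the jaws open 60 mm.

Emit:
apply_moves:
  targets:
    - [0.68, 0, 0, 0, 0.0018, 0.0664, 0.0168]
    - [0.68, 0, 0, 0, 0.0018, 0.0664, 0.0168]
    - [0.68, 0, 0, 0, 0.0018, 0.0664, 0.0168]
    - [0.68, 0, 0, 0, 0.0018, 0.0664, 0.0168]
    - [0.68, 0, 0, 0, 0.0018, 0.0664, 0.0168]
    - [0.68, 0.0091, 0.0339, 0.0035, 0, 0, 0]
    - [0.68, 0.0091, 0.0339, 0.0035, 0, 0, 0]
    - [0.68, 0.0091, 0.0339, 0.0035, 0, 0, 0]
    - [0.68, 0.0091, 0.0339, 0.0035, 0, 0, 0]
    - [0.68, 0.0091, 0.0339, 0.0035, 0, 0, 0]
    - [0.68, 0.0091, 0.0339, 0.0035, 0, 0, 0]
    - [0.68, 0.0091, 0.0339, 0.0035, 0, 0, 0]
    - [0.68, 0.0091, 0.0339, 0.0035, 0, 0, 0]
    - [0.68, 0.0091, 0.0339, 0.0035, 0, 0, 0]
    - [0.68, 0.0091, 0.0339, 0.0035, 0, 0, 0]
    - [0.68, 0, 0, 0, 0, 0, 0]
    - [0.68, 0, 0, 0, 0, 0, 0]

```text
time_s: 29.02
tcp_pos: [0.4817, -0.0196, 0.2139]
eef_rot: [-180.0, -9.7, -13.8]
contact_force: [0.7, 0.8, 0.8]
gripper_width: 0.0594
gripper_force: 0.0
```

```bash
python3 - <<'E'
from kin2 import *
rings('w15');rt,n,u,l=Rtool(10);U=np.array([.5454,-.0347,.0897])-n*.032;print(pose()[0]);togo(U+n*.07,rt);togo(U+n*.025,rt)
E
```

```text
plane 38825 [-0.4861  0.1158  0.8662] yaw -13.4 tilt 29.98
ring 2340 [200. 167.] centre [0.5645 0.0449 0.0898] r [11.8 21.7] mean [0.5657 0.0441 0.0903]
ring 2306 [325. 167.] centre [ 0.5455 -0.0348  0.0898] r [11.9 21.5] mean [ 0.5469 -0.0352  0.0903]
ring 2417 [ 76. 168.] centre [0.5835 0.1243 0.0898] r [11.7 21.7] mean [0.5847 0.1233 0.0903]
[ 0.48202425 -0.01842213  0.21408684]
shift mm [30.3  1.  98. ] turn deg [ 0.01  0.29 -0.25] n [0.0303 0.001  0.098 ] [ 0.0001  0.0032 -0.0028]
shift mm [ 45.9   0.9 140.2] turn deg [ 0.01  0.29 -0.25] n [0.0459 0.0009 0.1402] [ 0.0001  0.0032 -0.0028]
```

Emit:
apply_moves:
  targets:
    - [0.68, 0.0101, 0.001, 0.0327, 0, 0.0032, -0.0028]
    - [0.68, 0.0101, 0, 0.0327, 0, 0, 0]
    - [0.68, 0.0101, 0, 0.0327, 0, 0, 0]
    - [0.68, 0, 0, 0, 0, 0, 0]
    - [0.68, 0, 0, 0, 0, 0, 0]

```text
time_s: 29.48
tcp_pos: [0.5268, -0.0288, 0.121]
eef_rot: [179.8, -9.8, -13.2]
contact_force: [-0.7, -0.3, 0.5]
gripper_width: 0.06
gripper_force: 0.0
```

```bash
python3 - <<'E'
from kin2 import *
rt,n,u,l=Rtool(10);U=np.array([.5455,-.0348,.0898])-n*.032;print(pose()[0]);togo(U+n*.025,rt)
E
```

```text
[ 0.52682725 -0.02879163  0.12095391]
shift mm [16.4  1.5 40.6] turn deg [0.13 0.21 0.22] n [0.0164 0.0015 0.0406] [0.0015 0.0023 0.0024]
```

Emit:
apply_moves:
  targets:
    - [0.68, 0.0055, 0.0008, 0.0136, 0, 0, 0]
    - [0.68, 0.0055, 0.0004, 0.0136, 0, 0, 0]
    - [0.68, 0.0054, 0, 0.0132, 0, 0, 0]
    - [0.68, 0, 0, 0, 0, 0, 0]
    - [0.4, 0, 0, 0, 0, 0, 0]
    - [0.3, 0, 0, 0, 0, 0, 0]
    - [0.3, 0, 0, 0, 0, 0, 0]
    - [0.3, 0, 0, 0, 0, 0, 0]
    - [0.3, 0, 0, 0, 0, 0, 0]
    - [0.3, 0, 0, 0, 0, 0, 0]
  newtons: 45

```text
time_s: 30.32
tcp_pos: [0.55, -0.0361, 0.0877]
eef_rot: [-180.0, -10.1, -13.3]
contact_force: [-3.0, -3.3, 7.1]
gripper_width: 0.0433
gripper_force: 45.0
```

```bash
python3 - <<'E'
from kin2 import *
rt,n,u,l=Rtool(10);U=np.array([.5455,-.0348,.0898])-n*.032;t,r,s=pose();print(t,s['gripper_width'],s['gripper_force'],s['contact_force'],'height above slope, along e',(t-U)@n,(t-U)@np.cross(-l,-n));togo(U+n*.025,rt)
E
```

```text
[ 0.54995207 -0.036094    0.08774568] 0.0432560819317178 45.00406801700592 [-3.01860308 -3.28004144  7.07490989] height above slope, along e 0.02790541635585806 0.002983267293422274
shift mm [-1.8 -0.2  3.7] turn deg [-0.04 -0.11  0.13] n [-0.0018 -0.0002  0.0037] [-0.0005 -0.0013  0.0015]
```

Emit:
apply_moves:
  targets:
    - [0.3, -0.0034, 0, -0.0094, 0, 0, 0]
    - [0.3, -0.0068, 0, -0.0188, 0, 0, 0]
    - [0.3, -0.0103, 0, -0.0282, 0, 0, 0]
    - [0.3, -0.0103, 0, -0.0282, 0, 0, 0]
    - [0.3, -0.0103, 0, -0.0282, 0, 0, 0]
    - [0.3, 0, 0, 0, 0, 0, 0]
    - [0.3, 0, 0, 0, 0, 0, 0]

```text
time_s: 30.9
tcp_pos: [0.4914, -0.0213, 0.1922]
eef_rot: [-179.8, -10.2, -13.3]
contact_force: [-0.7, -0.4, -3.4]
gripper_width: 0.0432
gripper_force: 45.0
```

```bash
cat >> kin2.py <<'E'
SPOT=np.array([.451,-.329,0])+.038*np.array([np.cos(np.radians(12.3)),np.sin(np.radians(12.3)),0])
RP=R.from_euler('xyz',[180,20,12.3],degrees=True)
E
python3 - <<'E'
from kin2 import *
t,r,s=pose();print(t,s['gripper_width'],s['contact_force'],SPOT)
P=SPOT+[0,0,.16]
togo(P,r);togo(P,RP)
c=load('w15')
E
```

```text
[ 0.49135396 -0.02130989  0.19218986] 0.0432149132946105 [-0.74961933 -0.36183457 -3.35058234] [ 0.48812773 -0.32090485  0.        ]
shift mm [ 59.  292.4  42.3] turn deg [0. 0. 0.] n [0.059  0.2924 0.0423] [0. 0. 0.]
shift mm [ 59.  292.4  42.3] turn deg [ -2.4  -29.76 -25.75] n [0.059  0.2924 0.0423] [-0.0267 -0.3307 -0.2861]
```

Emit:
apply_moves:
  targets:
    - [0.3, 0.0066, 0.0325, 0.003, 0, 0, 0]
    - [0.3, 0.0066, 0.0325, 0.003, 0, 0, 0]
    - [0.3, 0.0066, 0.0325, 0.003, 0, 0, 0]
    - [0.3, 0.0066, 0.0325, 0.003, 0, 0, 0]
    - [0.3, 0.0066, 0.0325, 0.003, 0, 0, 0]
    - [0.3, 0.0066, 0.0325, 0.003, 0, 0, 0]
    - [0.3, 0.0066, 0.0325, 0.003, 0, 0, 0]
    - [0.3, 0.0066, 0.0325, 0.003, 0, 0, 0]
    - [0.3, 0.0066, 0.0325, 0.003, 0, 0, 0]
    - [0.3, 0, 0, 0, -0.0045, -0.0551, -0.0477]
    - [0.3, 0, 0, 0, -0.0045, -0.0551, -0.0477]
    - [0.3, 0, 0, 0, -0.0045, -0.0551, -0.0477]
    - [0.3, 0, 0, 0, -0.0045, -0.0551, -0.0477]
    - [0.3, 0, 0, 0, -0.0045, -0.0551, -0.0477]
    - [0.3, 0, 0, 0, -0.0045, -0.0551, -0.0477]
    - [0.3, 0, 0, 0, 0, 0, 0]
    - [0.3, 0, 0, 0, 0, 0, 0]

```text
time_s: 32.32
tcp_pos: [0.4858, -0.3206, 0.1708]
eef_rot: [180.0, 20.4, 12.3]
contact_force: [-0.2, 0.2, -2.7]
gripper_width: 0.0436
gripper_force: 45.0
```

```bash
python3 - <<'E'
from kin2 import *
c=snap('wrist','w16');P=cloud(c);t,r,s=pose();print(t,r.as_euler('xyz',degrees=True),s['gripper_width'],s['contact_force']);togo(SPOT+[0,0,.035],RP)
X=P.reshape(-1,3);m=(np.linalg.norm(X[:,:2]-t[:2],axis=1)<.035)&(X[:,2]<t[2]+.015)&(X[:,2]>t[2]-.01);q=X[m];ct=np.median(q,0);
m=abs((q-ct)[:,2])<.02;q=q[m]
# top-face plane (RANSAC)
rng=np.random.default_rng(0);best=0
for _ in range(300):
    a=q[rng.choice(len(q),3)];k=np.cross(a[1]-a[0],a[2]-a[0]);L=np.linalg.norm(k)
    if L<1e-8 or abs(k[2]/L)<.9: continue
    k/=L;i=abs((q-a[0])@k)<.0007
    if i.sum()>best:best=i.sum();K=k*np.sign(k[2]);I=q[i]
print('top',best,len(q),K.round(3),I.mean(0),I[:,2].min(),I[:,2].max())
f=c['frame'].astype(int)
mt=(f.max(-1)<60)&(P[...,0]>.3)&(P[...,0]<.6)&(P[...,1]<-.2)&(P[...,1]>-.46)&(abs(P[...,2]-.026)<.004);y=P[mt];print('tray',cv2.minAreaRect((y[:,:2]*1000).astype(np.float32)))
mt=(abs(P[...,2]-.016)<.003)&(np.linalg.norm(P[...,:2]-[.396,-.35],axis=-1)<.04);y=P[mt];print('scrap',mt.sum(),cv2.minEnclosingCircle((y[:,:2]*1000).astype(np.float32)) if len(y) else 0)
E
```

```text
[ 0.48543117 -0.32083774  0.17179634] [179.95128017  20.32260661  12.18508533] 0.04348944455467519 [-0.85433048 -0.4012131  -2.10848592]
shift mm [ 50.    0.5 127.4] turn deg [ 0.01  0.32 -0.11] n [0.05   0.0005 0.1274] [ 0.0001  0.0036 -0.0012]
top 2605 7093 [0.005 0.011 1.   ] [ 0.48473517 -0.32043412  0.17480189] 0.17370381086624775 0.1756981277488872
tray ((453.665283203125, -327.8772277832031), (167.0312042236328, 118.37625885009766), 12.183310508728027)
scrap 583 ((399.1590576171875, -354.69818115234375), 37.05259704589844)
```

View pics/w16.png

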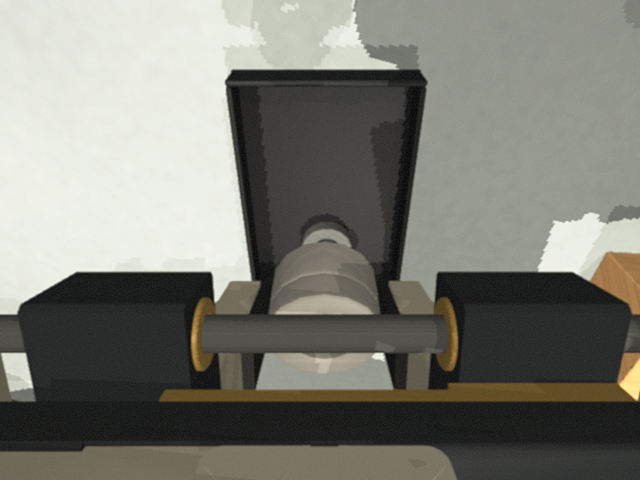

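The collar is held level (top normal within 1°) over the free half of the tray, at about (325,280). The scrap ring shows behind it at about (327,235), nearer the robot. I'll lower it.

Emit:
apply_moves:
  targets:
    - [0.3, 0.0112, 0, 0.0235, 0, 0.0036, 0]
    - [0.3, 0.009, 0, 0.0244, 0, 0, 0]
    - [0.3, 0.009, 0, 0.0244, 0, 0, 0]
    - [0.3, 0.009, 0, 0.0244, 0, 0, 0]
    - [0.3, 0.0083, 0, 0.0226, 0, 0, 0]
    - [0.3, 0, 0, 0, 0, 0, 0]
    - [0.3, 0, 0, 0, 0, 0, 0]

```text
time_s: 32.95
tcp_pos: [0.4873, -0.3211, 0.0457]
eef_rot: [179.9, 20.0, 12.2]
contact_force: [-0.3, -0.7, -2.5]
gripper_width: 0.043
gripper_force: 45.0
```

```bash
python3 - <<'E'
from kin2 import *
t,r,s=pose();print(t,r.as_euler('xyz',degrees=True),s['contact_force']);togo(SPOT+[0,0,.033],RP)
E
```

```text
[ 0.48734431 -0.32105186  0.04568988] [179.91002905  19.99880691  12.15660483] [-0.33729024 -0.68234913 -2.46861066]
shift mm [ 5.1  0.  11.7] turn deg [ 0.04 -0.   -0.13] n [0.0051 0.     0.0117] [ 0.0005 -0.     -0.0015]
```

Emit:
apply_moves:
  targets:
    - [0.3, 0.0014, 0, 0.0038, 0, 0, 0]
    - [0.3, 0.0014, 0, 0.0038, 0, 0, 0]
    - [0.3, 0.001, 0, 0.0026, 0, 0, 0]
    - [0.3, 0, 0, 0, 0, 0, 0]

```text
time_s: 33.28
tcp_pos: [0.4887, -0.3209, 0.0353]
eef_rot: [179.9, 19.9, 12.2]
contact_force: [0.5, -0.7, -2.5]
gripper_width: 0.0435
gripper_force: 45.0
```

Emit:
apply_moves:
  targets:
    - [0.3, 0.0004, 0, 0.001, 0, 0, 0]
    - [0.3, 0, 0, 0, 0, 0, 0]

```text
time_s: 33.45
tcp_pos: [0.4887, -0.3209, 0.0341]
eef_rot: [179.9, 19.9, 12.2]
contact_force: [0.1, -0.6, -2.3]
gripper_width: 0.0435
gripper_force: 45.0
```

Emit:
apply_moves:
  targets:
    - [0.3, 0.0004, 0, 0.001, 0, 0, 0]
    - [0.3, 0, 0, 0, 0, 0, 0]

```text
time_s: 33.62
tcp_pos: [0.4886, -0.3208, 0.0328]
eef_rot: [179.9, 19.9, 12.2]
contact_force: [0.2, -0.4, -2.4]
gripper_width: 0.0433
gripper_force: 45.0
```

Emit:
apply_moves:
  targets:
    - [0.3, 0.0003, 0, 0.0008, 0, 0, 0]
    - [0.3, 0, 0, 0, 0, 0, 0]

```text
time_s: 33.78
tcp_pos: [0.4887, -0.3209, 0.0322]
eef_rot: [179.9, 19.9, 12.2]
contact_force: [-0.3, 0.6, 0.9]
gripper_width: 0.0438
gripper_force: 45.0
```

Emit:
apply_moves:
  targets:
    - [0.61, 0, 0, 0, 0, 0, 0]
    - [0.61, 0, 0, 0, 0, 0, 0]
    - [0.61, 0, 0, 0, 0, 0, 0]
    - [0.61, 0, 0, 0, 0, 0, 0]
    - [0.61, -0.0068, 0, -0.0188, 0, 0, 0]
    - [0.61, -0.0103, 0, -0.0282, 0, 0, 0]
    - [0.61, -0.0103, 0, -0.0282, 0, 0, 0]
    - [0.61, -0.0103, 0, -0.0282, 0, 0, 0]
    - [0.61, -0.0103, 0, -0.0282, 0, 0, 0]
    - [0.61, -0.0103, 0, -0.0282, 0, 0, 0]
    - [0.61, 0, 0, 0, 0, 0, 0]
    - [0.61, 0, 0, 0, 0, 0, 0]

```text
time_s: 34.78
tcp_pos: [0.4891, -0.3208, 0.2041]
eef_rot: [179.8, 19.7, 12.2]
contact_force: [-0.4, 0.1, -1.2]
gripper_width: 0.0534
gripper_force: 0.0
```

```bash
python3 - <<'E'
from kin2 import *
a=snap('side','s2');snap('scene','sc2')
for f0,f1,nm in(('side','s2','side'),('scene','sc2','scene')):
    A,B=load(f0),load(f1);PA,PB=cloud(A),cloud(B)
    for k,p in dict(can=[.682,-.311,.161],cone=[.405,.05,.047],bell=[.707,.268,.06],scrap=[.397,-.354,.016],gauge=[.468,.334,.118]).items():
        o=[]
        for P in(PA,PB):
            m=(np.linalg.norm(P[...,:2]-p[:2],axis=-1)<.035)&(abs(P[...,2]-p[2])<.008);o.append((int(m.sum()),P[m].mean(0).round(4).tolist() if m.any() else None))
        print(nm,k,o)
c=load('s2');P=cloud(c);m=(abs(P[...,2]-.036)<.003)&(np.linalg.norm(P[...,:2]-[.486,-.321],axis=-1)<.04);print('collar top',m.sum(),P[m].mean(0),P[m][:,2].std())
cv2.imwrite('pics/fin.png',cv2.resize(np.hstack([c['frame'],load('sc2')['frame']])[:,:,::-1],(800,300),interpolation=cv2.INTER_AREA))
E
```

```text
side can [(670, [0.6823, -0.321, 0.1595]), (56, [0.684, -0.3418, 0.1582])]
side cone [(180, [0.4057, 0.0453, 0.0457]), (184, [0.4059, 0.0453, 0.0455])]
side bell [(117, [0.7069, 0.266, 0.0596]), (117, [0.7069, 0.2663, 0.0596])]
side scrap [(590, [0.4021, -0.3416, 0.015]), (590, [0.4019, -0.3417, 0.0152])]
side gauge [(74, [0.4654, 0.3286, 0.1159]), (72, [0.4664, 0.3294, 0.116])]
scene can [(284, [0.6861, -0.3144, 0.1588]), (277, [0.6858, -0.3151, 0.1587])]
scene cone [(136, [0.4099, 0.0553, 0.0458]), (147, [0.4106, 0.0559, 0.0453])]
scene bell [(348, [0.7119, 0.2762, 0.0601]), (342, [0.712, 0.2758, 0.0601])]
scene scrap [(156, [0.3928, -0.3465, 0.015]), (160, [0.3936, -0.347, 0.0147])]
scene gauge [(171, [0.4689, 0.3366, 0.1164]), (173, [0.47, 0.3371, 0.1163])]
collar top 443 [ 0.48390753 -0.32251723  0.03567548] 0.0011195153546663082
```

View pics/fin.png

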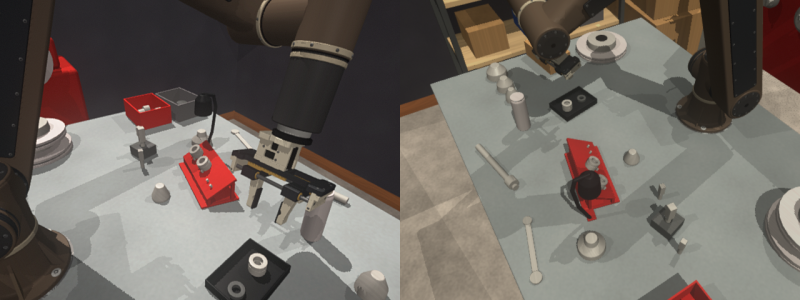

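The final views show the collar flat in the tray at (258,264), beside the scrap ring at (235,288). The two good collars are in their nests, the gauge is standing in its holder, and nothing else has moved.

```bash
python3 -c "
from plant import close_job
print(close_job())"
```

```text
the job is handed in; nothing more can be done
None
```

The job is handed in: the left and middle collars passed and stay in their nests, the right one stopped the gauge at 12 mm and now lies flat in the tray beside the scrap ring, and the gauge is back in its holder.

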